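Change the batch in a light-curing unit with a drop shield

TASK

Change the batch in the light-curing unit. Lift its amber drop shield by the slotted bar and hang the bar on the catch so that the shield stays up by itself, pull the tray right out, stand the finished mounts that are in the tray in the steel dish, and set every small 30 mm mount waiting on the mat upright in a bore of its own; then push the tray fully home, unhook the bar and lower the shield all the way down. Lower the shield by hand, never let it fall, and leave everything else on the bench where it is.

Things in the scene. Friction and masses are not known exactly. Their poses are not given: they have to be found in the camera images.
- unit: the light-curing unit, fixed: a white box 236 mm wide with a slide-in tray and an amber drop shield in a guide frame in front. Its origin lies on the table under the middle of the shield's plane; -x points out of its front, roughly towards the robot, y along the shield, z up. The frame's posts stand at y = +-109 mm and end, like the header, 222 mm above the table; the box behind is 165 mm high and reaches to x = +165 mm
- shield (a joint): how far the drop shield is raised, m: 0 = fully down, about 0.070 = hung on the catch, upper stop 0.097. The shield weighs about 0.5 kg with its bar and falls if let go. When down its lower edge is 26 mm above the table and blocks the tray; the stem of the tray's grip tab passes under it
- bar (a joint): lean of the slotted hold-up bar, rad: 0 = upright, positive = top leaning back (unit +x); stops -0.3 and 0.42. A steel strap 34 x 5 mm, hinged across the shield's front at unit x = -22 mm, 45 mm above the table plus the shield's rise. A weak spring leans it back: on the catch's tip at about 0.05 when down, about 0.2 to 0.25 when hung. Its slot, 22 mm wide, runs from 58 to 101.5 mm from the hinge
- bar_grip (a point): middle of the bar's cross grip, a black round rod 14 mm thick, 72 mm long along unit y, 215 mm from the hinge; lift here. To hang: bar upright or a little forward, lift until joint shield reads 0.080 to 0.093 (slot end 10 to 20 mm over the notch), lean it back to about 0.235 so that the catch enters the slot, lower to the notch. To unhook: lift the same, draw it forward to upright, lower
- notch (a point): floor of the notch of the catch, where the slot's upper end rests; at unit x = 0, 215 mm above the table. The catch is a steel tongue 14 mm wide that juts forward from the middle of the frame's header; its tip (unit x = -10 to -5 mm) turns up 8 mm as a lip; the notch lies between lip and header (unit x = -5 to +6.5 mm)
- tray (a joint): how far the tray is pulled out, m: 0 = fully home, 0.136 = right out (stop). It slides along the unit's -x axis with about 2 N of friction and stays where it is left
- tray_pull (a point): middle of the tray's grip tab: an upright black block 12 mm thick along the unit's y axis, 36 mm long along its x axis, reaching from 18 to 48 mm above the table (this point 34 mm above it), on a flat stem that leads back under the shield to the tray; it stands 78 mm in front of the shield's plane when the tray is home
- pocket1 (a point): centre of the mouth of a round bore in the tray top, 33 mm wide, 12 mm deep, flat bottom. A mount standing in it sticks out 14 mm. The four bores lie in one row across the tray, 46 mm apart
- pocket2 (a point): centre of the mouth of a round bore in the tray top, 33 mm wide, 12 mm deep, flat bottom. A mount standing in it sticks out 14 mm. The four bores lie in one row across the tray, 46 mm apart
- pocket3 (a point): centre of the mouth of a round bore in the tray top, 33 mm wide, 12 mm deep, flat bottom. A mount standing in it sticks out 14 mm. The four bores lie in one row across the tray, 46 mm apart
- pocket4 (a point): centre of the mouth of a round bore in the tray top, 33 mm wide, 12 mm deep, flat bottom. A mount standing in it sticks out 14 mm. The four bores lie in one row across the tray, 46 mm apart
- mount1_mid (a point): centre (half-way up) of a small resin-mounted specimen, an off-white cylinder 30 mm in diameter and 26 mm high, about 35 g, standing upright on a thin grey mat (240 x 170 x 2 mm) to the left or right of the unit, its z axis up, the steel coupon in its upper face; to be loaded. Two to four of mount1 to mount4 are there; any may go in any bore
- mount2_mid (a point): centre (half-way up) of a small resin-mounted specimen, an off-white cylinder 30 mm in diameter and 26 mm high, about 35 g, standing upright on a thin grey mat (240 x 170 x 2 mm) to the left or right of the unit, its z axis up, the steel coupon in its upper face; to be loaded. Two to four of mount1 to mount4 are there; any may go in any bore
- mount3_mid (a point): centre (half-way up) of a small resin-mounted specimen, an off-white cylinder 30 mm in diameter and 26 mm high, about 35 g, standing upright on a thin grey mat (240 x 170 x 2 mm) to the left or right of the unit, its z axis up, the steel coupon in its upper face; to be loaded. Two to four of mount1 to mount4 are there; any may go in any bore
- mount4_mid (a point): centre (half-way up) of a small resin-mounted specimen, an off-white cylinder 30 mm in diameter and 26 mm high, about 35 g, standing upright on a thin grey mat (240 x 170 x 2 mm) to the left or right of the unit, its z axis up, the steel coupon in its upper face; to be loaded. Two to four of mount1 to mount4 are there; any may go in any bore
- cured1_mid (a point): centre (half-way up) of a finished mount of the last batch, in size and look the same as mount1 to mount4, but standing in a bore of the tray at the start (hidden in the unit while the tray is home); to be stood in the dish. One or two of cured1 and cured2 are there
- cured2_mid (a point): centre (half-way up) of a finished mount of the last batch, in size and look the same as mount1 to mount4, but standing in a bore of the tray at the start (hidden in the unit while the tray is home); to be stood in the dish. One or two of cured1 and cured2 are there
- dish: shallow steel dish for finished mounts, fixed on the bench on the side opposite the mat; 200 mm (its x) by 150 mm (its y), rim 14 mm high, walls and floor 3 mm thick; origin at the centre of its underside. The half towards its -x end is empty
- wide_mount: another finished mount, 40 mm in diameter and 18 mm high, with a round brass face, in the dish towards its +x end: leave it
- tweezers: steel tweezers, 125 mm long, 6 mm high, on the far end of the mat: leave them
- dropper: amber dropper jar, 32 mm in diameter, 70 mm high, in the dish towards its +x end: leave it
- loupe: black loupe, 38 mm in diameter, 36 mm high, on the far end of the mat: leave it
- slide_box: small box of slides, 80 x 32 x 26 mm, beside the unit: leave it
- wash_jar: glass jar with a white lid, 56 mm in diameter, 75 mm high, beside the unit: leave it
Things that resemble listed ones, but are neither listed nor needed, are in the scene too. What is shaped like the part that bears mount3_mid but purple or turquoise is not meant.

How it is judged (in metres and radians):
On the way, in this order (a step that is already met when the one before it is completed fails the run):
1. the shield hangs on the catch by its bar, hands off (value of joint shield above 0.064 m and value of joint bar above 0.1 rad and contact force between the fingers and bar below 0.2 N and velocity of joint shield below 0.01 m/s), for 0.4 s.
2. the tray is pulled right out, the shield still hung up (value of joint shield above 0.064 m and value of joint bar above 0.1 rad and value of joint tray above 0.126 m), for 0.2 s.
3. the finished mounts stand in the dish and every mount from the mat stands upright in a bore of the pulled-out tray, the shield still hung up (value of joint shield above 0.064 m and value of joint bar above 0.1 rad and value of joint tray above 0.1 m and ((horizontal distance between mount1_mid and pocket1 below 0.005 m and z of mount1_mid in the frame of pocket1 below 0.004 m) or (horizontal distance between mount1_mid and pocket2 below 0.005 m and z of mount1_mid in the frame of pocket2 below 0.004 m) or (horizontal distance between mount1_mid and pocket3 below 0.005 m and z of mount1_mid in the frame of pocket3 below 0.004 m) or (horizontal distance between mount1_mid and pocket4 below 0.005 m and z of mount1_mid in the frame of pocket4 below 0.004 m)) and ((horizontal distance between mount2_mid and pocket1 below 0.005 m and z of mount2_mid in the frame of pocket1 below 0.004 m) or (horizontal distance between mount2_mid and pocket2 below 0.005 m and z of mount2_mid in the frame of pocket2 below 0.004 m) or (horizontal distance between mount2_mid and pocket3 below 0.005 m and z of mount2_mid in the frame of pocket3 below 0.004 m) or (horizontal distance between mount2_mid and pocket4 below 0.005 m and z of mount2_mid in the frame of pocket4 below 0.004 m)) and ((horizontal distance between mount3_mid and pocket1 below 0.005 m and z of mount3_mid in the frame of pocket1 below 0.004 m) or (horizontal distance between mount3_mid and pocket2 below 0.005 m and z of mount3_mid in the frame of pocket2 below 0.004 m) or (horizontal distance between mount3_mid and pocket3 below 0.005 m and z of mount3_mid in the frame of pocket3 below 0.004 m) or (horizontal distance between mount3_mid and pocket4 below 0.005 m and z of mount3_mid in the frame of pocket4 below 0.004 m)) and ((horizontal distance between mount4_mid and pocket1 below 0.005 m and z of mount4_mid in the frame of pocket1 below 0.004 m) or (horizontal distance between mount4_mid and pocket2 below 0.005 m and z of mount4_mid in the frame of pocket2 below 0.004 m) or (horizontal distance between mount4_mid and pocket3 below 0.005 m and z of mount4_mid in the frame of pocket3 below 0.004 m) or (horizontal distance between mount4_mid and pocket4 below 0.005 m and z of mount4_mid in the frame of pocket4 below 0.004 m)) and x of cured1_mid in the frame of dish between -0.09 and 0.09 m and y of cured1_mid in the frame of dish between -0.065 and 0.065 m and z of each of cured1_mid, cured2_mid in the frame of dish below 0.022 m and x of cured2_mid in the frame of dish between -0.09 and 0.09 m and y of cured2_mid in the frame of dish between -0.065 and 0.065 m and angle between each of mount1_mid, mount2_mid, mount3_mid, mount4_mid, cured1_mid, cured2_mid's own z axis and vertical below 0.12 rad), for 0.3 s.
4. the tray is fully home, the shield still hung up (value of joint shield above 0.064 m and value of joint bar above 0.1 rad and value of joint tray below 0.005 m), for 0.2 s.
At the end, for the whole second after the job is handed in: the shield is fully down (within 4 mm), the tray fully home (within 6 mm), every mount from the mat stands upright (within 7 degrees) in a bore, its foot on or within 3 mm of the bore's bottom, every finished mount from the tray stands upright in the dish, and all is at rest (value of joint shield below 0.004 m and value of joint tray below 0.006 m and ((horizontal distance between mount1_mid and pocket1 below 0.005 m and z of mount1_mid in the frame of pocket1 below 0.004 m) or (horizontal distance between mount1_mid and pocket2 below 0.005 m and z of mount1_mid in the frame of pocket2 below 0.004 m) or (horizontal distance between mount1_mid and pocket3 below 0.005 m and z of mount1_mid in the frame of pocket3 below 0.004 m) or (horizontal distance between mount1_mid and pocket4 below 0.005 m and z of mount1_mid in the frame of pocket4 below 0.004 m)) and ((horizontal distance between mount2_mid and pocket1 below 0.005 m and z of mount2_mid in the frame of pocket1 below 0.004 m) or (horizontal distance between mount2_mid and pocket2 below 0.005 m and z of mount2_mid in the frame of pocket2 below 0.004 m) or (horizontal distance between mount2_mid and pocket3 below 0.005 m and z of mount2_mid in the frame of pocket3 below 0.004 m) or (horizontal distance between mount2_mid and pocket4 below 0.005 m and z of mount2_mid in the frame of pocket4 below 0.004 m)) and ((horizontal distance between mount3_mid and pocket1 below 0.005 m and z of mount3_mid in the frame of pocket1 below 0.004 m) or (horizontal distance between mount3_mid and pocket2 below 0.005 m and z of mount3_mid in the frame of pocket2 below 0.004 m) or (horizontal distance between mount3_mid and pocket3 below 0.005 m and z of mount3_mid in the frame of pocket3 below 0.004 m) or (horizontal distance between mount3_mid and pocket4 below 0.005 m and z of mount3_mid in the frame of pocket4 below 0.004 m)) and ((horizontal distance between mount4_mid and pocket1 below 0.005 m and z of mount4_mid in the frame of pocket1 below 0.004 m) or (horizontal distance between mount4_mid and pocket2 below 0.005 m and z of mount4_mid in the frame of pocket2 below 0.004 m) or (horizontal distance between mount4_mid and pocket3 below 0.005 m and z of mount4_mid in the frame of pocket3 below 0.004 m) or (horizontal distance between mount4_mid and pocket4 below 0.005 m and z of mount4_mid in the frame of pocket4 below 0.004 m)) and x of cured1_mid in the frame of dish between -0.09 and 0.09 m and y of cured1_mid in the frame of dish between -0.065 and 0.065 m and z of each of cured1_mid, cured2_mid in the frame of dish below 0.022 m and x of cured2_mid in the frame of dish between -0.09 and 0.09 m and y of cured2_mid in the frame of dish between -0.065 and 0.065 m and angle between each of mount1_mid, mount2_mid, mount3_mid, mount4_mid, cured1_mid, cured2_mid's own z axis and vertical below 0.12 rad and linear speed of each of mount1, mount2, mount3, mount4, cured1, cured2 below 0.02 m/s); the robot touches nothing.
It fails at once if the shield is let fall (faster than 0.6 m/s downwards) (velocity of joint shield below -0.6 m/s).
It fails at once if something else on the bench is moved by more than 3 cm (distance of any of wide_mount, tweezers, dropper, loupe, slide_box, wash_jar from where it was at the start of the episode above 0.03 m).
Of mount1, mount2, mount3, mount4 only 2 to 4 are there at a start; the rules pass over those that are not, and their reading is None.
Of cured1, cured2 only 1 to 2 are there at a start; the rules pass over those that are not, and their reading is None.
At some moment in a run one of mount1, mount2, mount3, mount4 may be knocked a few centimetres aside while the robot is not near it.
It also fails if it takes over 210 s, if anything falls off the work surface, if the arm or the gripper's body presses on something with over 40 N, if the wrist force passes 120 N, or if a joint passes its speed limit or range.

ROBOT

A 7-joint arm with a two-finger parallel gripper is mounted at the origin on the work surface. World frame = base frame: x ahead of the robot, y to its left, z up, the work surface at z = 0. Lengths are in mm, angles in rad, forces in N, time in s.
With the tool pointing down it reaches from about 350 to 900 mm from the base axis. Payload 8.1 kg.
Tool frame: the origin (TCP) lies between the finger pads; the fingertips stand 25 mm ahead of it and the grasp point (between the pads) lies 6 mm ahead of it (nose_length is the distance from the TCP to the fingertips, in mm); z points along the fingers, y is the line along which they close (so a half turn about z gives the same grasp; the last joint's range is limited). The gripper opens to 85 mm and grips with 20 to 120 N. Pads are 22 mm wide; open, the fingers measure 114 mm over their backs; the gripper's body (76 mm by 85 mm) begins 54 mm behind the grasp point. The pads swing forward as they close: fully open they stand 13 mm farther back than shut.
Start: joints at [-1.306, 0.434, 0.025, 1.573, -0.012, 1.134, -0.075], TCP at [224.755, 583.204, 219.823] pointing down, gripper open.
Joint ranges: [-2.62, 2.62], [-0.44, 2.09], [-1.27, 1.32], [0.08, 2.57], [-1.32, 4.46], [0.12, 2], [-2.74, 2.74]. Speed limits (rad/s): [2.22, 2.22, 3.01, 3.01, 3.14, 3.14, 3.14].

INTERFACE

Orientations are given as a unit quaternion [x, y, z, w].
In Python, from bench import * gives the robot as it stands.
- The arm moves only by the tool jog_arm, never from a script. Its argument "motion" is a list that holds one entry, the list of rows, each a list of 7 numbers: the closure, from -1 (fully open) to 1 (shut), then the shift along the tool's x, y, z in mm, then the turn, a rotation vector about the tool's x, y, z in degrees. A call has 1 to 8 rows; each row is the pose to reach, as a shift and turn from the pose commanded when the call began, along the tool's axes at that moment; what a row does not reach only later rows make up. A row lasts 1/10 s, in which the tool goes at most 50 mm and 8.59 degrees, less where a joint would pass 70% of its speed; a pose out of reach is approached as far as the arm can. A call with a gripper value outside its range is refused whole. The fingers move at their own pace and stop on an object; "newtons" is the grip in N (left out, the last holds). Time passes only in rows, so rows that repeat a pose let the fingers close. It gives the time, the measured TCP pose, the force, the opening and the grip force at its end, in the units of the state.
- read_state(): the state, without advancing time (a new reading comes with each control period).
- grab_frame(name): name is "scene" or "top"; returns a dict with "img" (384x512x3 uint8, red, green, blue), "fov_y" (degrees; the focal length in pixels is half the picture's height over the tangent of half this angle, whatever the lens; pixels are square), "cx", "cy" (the principal point, pixels), "pose" (4x4, takes a point from camera to world coordinates). Camera axes: x right, y down, z forward; pixel columns grow to the right and rows downward; lengths in mm; the calibration is good to about 2 mm. A picture is of the moment at which its call begins. There is no depth.
- sign_off(): hands the job in; it is judged then, once.
The state is a dict: "clock": time; "q": joint angles; "joint_velocities": joint speeds; "joint_efforts": joint torques, N m; "tcp_pos": TCP position; "eef_rot": TCP orientation; "force": force on the tool from outside, world axes, zero at the start; "moment": the same for the moment, N m; "width": opening from 0.0 (shut) to 1.0 (fully open); "grip_force": force on a finger pad.
Only numpy, scipy, OpenCV 4.12 (cv2) and the standard library are available. Lean on these libraries where they do the work, as an engineer would, in place of code of your own. Each camera call takes 0.05 s, during which the arm holds its last target. There are 200 camera calls.

## Working session

There is one attempt and no reset: what is moved stays moved. The work goes in short steps, Python scripts to look and compute and a tool call to move; the robot and the scene stay as the last step left them, time stands still between calls to the robot, and variables do not carry over. Pictures are saved under pics/ and viewed, at most 14 in all, crops included, and the job is handed in when it is done.

Besides the shell and the picture viewer there is one more tool, called after ">>>" in YAML: its name, and indented under it one key for each argument. jog_arm: Moves the arm, as the interface text tells. Its arguments: {"type":"object","properties":{"motion":{"type":"array","items":{"type":"array","items":{"type":"array","items":{"type":"number"}}}},"newtons":{"type":"number"}},"required":["motion"]}

```bash
mkdir -p pics; ls; python3 - <<'E'
from bench import *
import cv2,numpy as np
print(read_state())
for n in("scene","top"):
    f=grab_frame(n); print(n,f["fov_y"],f["cx"],f["cy"],np.round(f["pose"],3).tolist())
    cv2.imwrite(f"pics/{n}0.png",cv2.resize(f["img"][:,:,::-1],(800,600),interpolation=cv2.INTER_CUBIC)); np.save(f"{n}0.npy",f["img"])
E
```

```text
pics
{'clock': 0.0, 'q': array([-1.305588  ,  0.43521887,  0.02491306,  1.57410789, -0.01160931,
        1.13398768, -0.07511308]), 'joint_velocities': array([-0.00091172,  0.00129004,  0.00061053, -0.000341  ,  0.00025504,
       -0.00010971,  0.00045319]), 'joint_efforts': array([-3.07499313e-04, -6.70466852e+01,  1.02445319e+00, -3.16211128e+01,
        1.54121651e-02,  1.20964344e-02, -1.93336103e-05]), 'tcp_pos': array([224.5612689 , 582.69848728, 219.02365788]), 'eef_rot': array([ 1.82885254e-01,  9.83133949e-01, -7.83503653e-04, -9.00125547e-05]), 'force': array([ 1.27342723, -0.08161045, -0.01843174]), 'moment': array([-0.03316508, -0.00796904,  0.01905576]), 'grip_force': 0.0, 'width': 0.9992729969468215}
scene 52.55382128536442 257.14026756615345 191.1058743891865 [[-0.203, 0.833, -0.515, 1072.097], [0.979, 0.176, -0.101, 128.522], [0.007, -0.525, -0.851, 1048.23], [0.0, 0.0, 0.0, 1.0]]
top 54.563432947982754 249.8097500319789 191.91797974826235 [[-0.013, -0.981, 0.192, 396.549], [-1.0, 0.013, 0.002, 7.399], [-0.005, -0.192, -0.981, 1054.433], [0.0, 0.0, 0.0, 1.0]]
```

View pics/scene0.png

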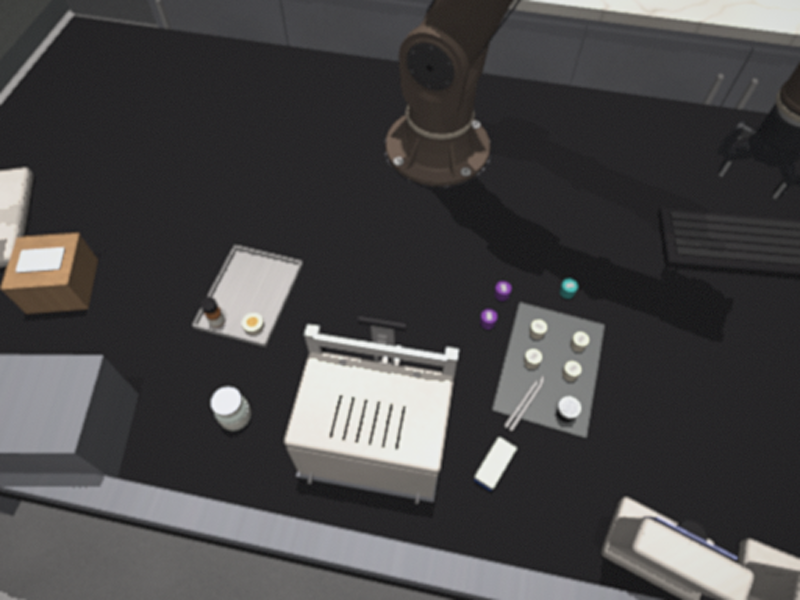

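View pics/top0.png

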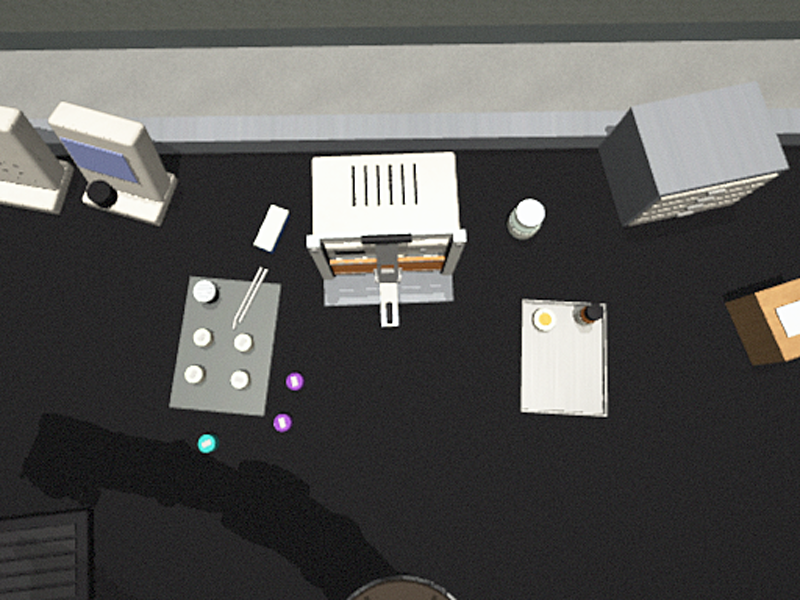

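Top view: four off-white mounts on the mat at about (202,338), (243,342), (193,374) and (240,380). The lookalikes are purple at (294,382) and (283,422), turquoise at (207,443), the loupe at (205,291), and the wide brass mount at (544,320) in the dish. The bar grip is at (386,239), the tray pull at (389,310).

```bash
cat > h.py <<'E'
from bench import *
import cv2,numpy as np
from scipy.spatial.transform import Rotation as R
def cast(f,u,v,z):
    F=f["img"].shape[0]/2/np.tan(np.radians(f["fov_y"]/2)); P=np.array(f["pose"])
    d=P[:3,:3]@np.array([(u-f["cx"])/F,(v-f["cy"])/F,1]); o=P[:3,3]
    return o+d*(z-o[2])/d[2]
def proj(f,p):
    F=f["img"].shape[0]/2/np.tan(np.radians(f["fov_y"]/2)); P=np.array(f["pose"])
    c=P[:3,:3].T@(np.array(p)-P[:3,3]); return c[0]/c[2]*F+f["cx"],c[1]/c[2]*F+f["cy"]
def tool(p=None,yaw=None):
    """shift in tool axes to bring the TCP to world p; yaw of tool y axis (deg, mod 180)"""
    s=read_state(); M=R.from_quat(s["eef_rot"]).as_matrix()
    print("t",round(s["clock"],2),"tcp",np.round(s["tcp_pos"],1),"yaxis deg",round(np.degrees(np.arctan2(M[1,1],M[0,1])),1),"z",np.round(M[:,2],3),"F",np.round(s["force"],1),"w",round(s["width"],3),"g",round(s["grip_force"],1))
    if p is not None: print("shift tool",np.round(M.T@(np.array(p)-s["tcp_pos"]),1))
def save(f,name,u0,v0,u1,v1,k): cv2.imwrite(f"pics/{name}.png",cv2.resize(f["img"][v0:v1,u0:u1,::-1],None,fx=k,fy=k,interpolation=cv2.INTER_CUBIC))
def blobs(f,lo=60,zt=28,box=None):
    """off-white round blobs on the dark/grey mat -> world xy at top height zt"""
    hsv=cv2.cvtColor(f["img"],cv2.COLOR_RGB2HSV); m=((hsv[...,2]>150)&(hsv[...,1]<70)).astype(np.uint8)
    n,l,st,c=cv2.connectedComponentsWithStats(m); out=[]
    for i in range(1,n):
        if 30<st[i,4]<400:
            p=cast(f,*c[i],zt); out.append((np.round(c[i],1).tolist(),int(st[i,4]),st[i,2:4].tolist(),np.round(p[:2],1).tolist()))
    return out
E
python3 - <<'E'
from h import *
f=grab_frame("top");g=grab_frame("scene")
for b in blobs(f): print(b)
print('scene')
for b in blobs(g): print(b)
k=1.5625
for n,u,v,z in [("postL",316,241,222),("postR",459,237,222),("gripL",362,239,260),("gripR",411,239,260),("pull",389,310,48),("dish1",522,300,14),("dish2",607,303,14),("dish3",606,415,14),("dish4",521,414,14)]:
    print(n,np.round(cast(f,u/k,v/k,z),1))
for n,u,v,z in [("gripL",405,324,260),("gripR",359,320,260)]: print(n,np.round(cast(g,u/k,v/k,z),1))
save(f,"c1",180,90,320,220,5); save(g,"c2",180,195,300,265,6)
E
```

```text
([459.7, 119.5], 215, [75, 17], [804.0, -604.0])
([55.7, 127.5], 35, [8, 9], [796.5, 573.5])
([337.5, 138.5], 364, [23, 24], [751.2, -245.3])
([450.3, 126.8], 46, [24, 3], [782.0, -574.0])
([173.0, 145.5], 358, [23, 30], [736.9, 229.6])
([448.3, 131.3], 39, [18, 4], [768.3, -566.6])
([434.8, 135.9], 35, [17, 3], [754.9, -526.2])
([273.9, 154.4], 120, [26, 6], [706.1, -60.3])
([219.5, 156.4], 113, [27, 6], [702.2, 95.4])
([505.4, 203.3], 254, [15, 24], [555.5, -700.9])
scene
([21.2, 36.8], 158, [46, 57], [-66.9, -1076.9])
([129.8, 206.4], 50, [10, 9], [586.7, -355.1])
([344.8, 208.4], 88, [11, 10], [460.1, 278.0])
([371.8, 216.3], 89, [11, 10], [470.6, 358.8])
([341.3, 227.4], 94, [11, 10], [525.8, 273.3])
([366.4, 235.2], 98, [12, 11], [536.1, 346.9])
([336.1, 256.8], 168, [24, 34], [620.4, 267.7])
([144.1, 256.3], 283, [20, 18], [729.0, -257.1])
([364.3, 259.6], 175, [16, 14], [612.6, 345.5])
([414.6, 329.6], 283, [61, 31], [775.9, 481.8])
([492.4, 355.8], 380, [35, 20], [800.2, 668.7])
postL [650.3 119.  222. ]
postR [653.5 -93.9 222. ]
gripL [640.8  48.6 260. ]
gripR [639.8 -21.1 260. ]
pull [575.5  12.5  48. ]
dish1 [ 596.7 -229.6   14. ]
dish2 [ 589.  -383.6   14. ]
dish3 [ 389.6 -365.    14. ]
dish4 [ 393.2 -216.4   14. ]
gripL [637.6  49.  260. ]
gripR [645.1 -19.5 260. ]
```

View pics/c1.png

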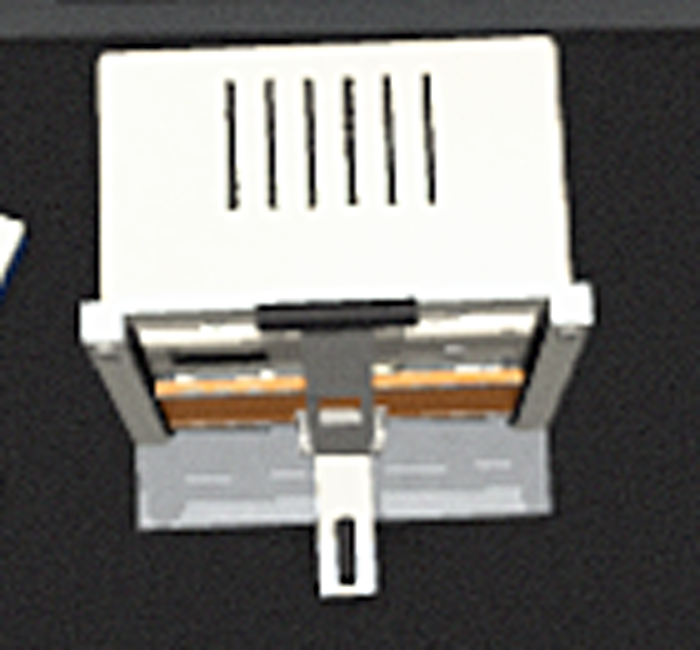

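View pics/c2.png

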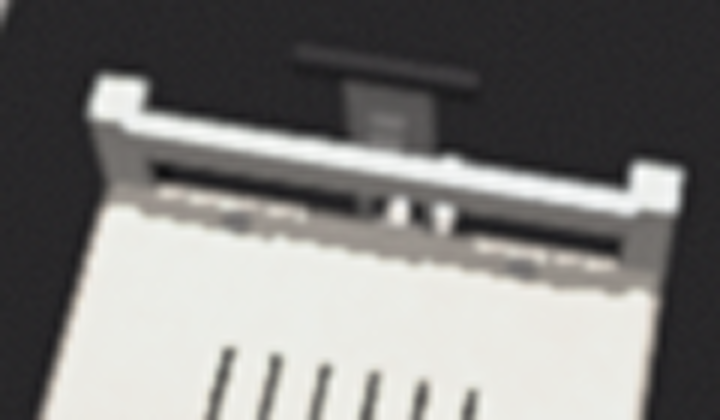

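c1 and c2: the rod's ends are at about (232,153) and (263,153) in top, and (230,204) and (260,208) in scene. The box is square-on to the robot and the white grip tab lies straight in front of it.

```bash
python3 - <<'E'
from h import *
f=grab_frame("top");g=grab_frame("scene")
for u in((231.6,152.7),(263.2,152.3)): print(np.round(cast(f,*u,260),1))
for u in((229.7,203.7),(259.7,208.3)): print(np.round(cast(g,*u,260),1))
for u in((200.4,154),(294,150.6)): print("post",np.round(cast(f,*u,222),1))
for u in((180+115/6,195+92/6),(180+657/6,195+180/6)): print("post s",np.round(cast(g,*u,222),1))
for u in((190+130/5,0),): pass
tool((639,14,350))
E
```

```text
[641.4  48.7 260. ]
[641.3 -21.4 260. ]
[642.2 -20.3 260. ]
[639.8  50.6 260. ]
post [651.  123.3 222. ]
post [656.1 -94.6 222. ]
post s [654.7 -95.3 222. ]
post s [648.7 125.  222. ]
t 0.3 tcp [224.7 583.  219.6] yaxis deg 68.9 z [-0. -0. -1.] F [-0.3  0.6 -0. ] w 1.002 g 0.0
shift tool [-591.2 -382.  -130.2]
```

>>> jog_arm:
  motion:
    - [[-1,0,0,-50,0,0,0],[-1,-30,-20,-90,0,0,8.5],[-1,-70,-45,-110,0,0,17],[-1,-110,-70,-130,0,0,25.5],[-1,-150,-96,-130,0,0,34],[-1,-190,-122,-130,0,0,42.5],[-1,-230,-148,-130,0,0,51],[-1,-270,-174,-130,0,0,59]]
  newtons: 40

```text
clock: 1.1
tcp_pos: [415.0, 321.8, 350.1]
eef_rot: [0.646, 0.764, 0.0, -0.0]
force: [1.2, 0.9, 0.0]
width: 1.001
grip_force: 0.0
```

```bash
python3 -c "
from h import *
tool((641,14.3,350))"
```

```text
t 1.1 tcp [415.  321.8 350.1] yaxis deg 9.6 z [ 0.     0.001 -1.   ] F [1.2 0.9 0. ] w 1.001 g 0.0
shift tool [-340.8  171.8   -0. ]
```

>>> jog_arm:
  motion:
    - [[-1,-44,22,0,0,0,8.2],[-1,-88,44,0,0,0,8.2],[-1,-132,66,0,0,0,8.2],[-1,-176,88,0,0,0,8.2],[-1,-220,110,0,0,0,8.2],[-1,-264,132,0,0,0,8.2],[-1,-308,154,0,0,0,8.2],[-1,-341,172,0,0,0,8.2]]

```text
clock: 1.9
tcp_pos: [643.4, 14.2, 349.8]
eef_rot: [0.697, 0.717, -0.0, 0.0]
force: [0.6, 0.1, 0.3]
width: 0.998
grip_force: 0.0
```

>>> jog_arm:
  motion:
    - [[-1,0,0,0,0,0,0],[-1,0,0,40,0,0,0],[-1,0,0,70,0,0,0],[-1,0,0,82,0,0,0],[-1,0,0,82,0,0,0]]

```text
clock: 2.4
tcp_pos: [641.3, 18.2, 266.4]
eef_rot: [0.696, 0.718, -0.001, -0.001]
force: [0.8, -0.7, 0.1]
width: 0.999
grip_force: 0.0
```

```bash
python3 - <<'E'
from h import *
tool((641,14.3,267))
f=grab_frame("scene");save(f,"c3",190,160,300,250,6)
E
```

```text
t 2.4 tcp [641.3  18.2 266.4] yaxis deg 1.8 z [-0.003 -0.    -1.   ] F [ 0.8 -0.7  0.1] w 0.999 g 0.0
shift tool [-3.8 -0.4 -0.6]
```

View pics/c3.png

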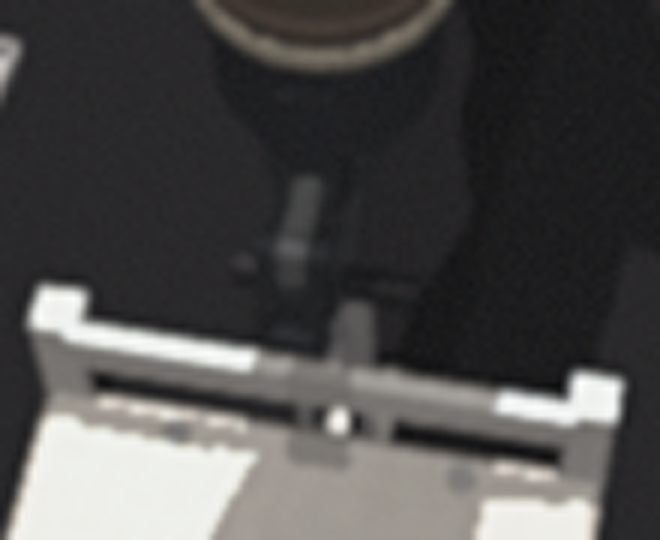

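The open fingers straddle the rod, with its end visible at (243,262) in the crop. I'll close and check the width.

>>> jog_arm:
  motion:
    - [[1,-3,0,0,0,0,0],[1,-4,0,0,0,0,0],[1,-4,0,0,0,0,0],[1,-4,0,0,0,0,0],[1,-4,0,0,0,0,0],[1,-4,0,0,0,0,0],[1,-4,0,0,0,0,0],[1,-4,0,0,0,0,0]]
  newtons: 70

```text
clock: 3.25
tcp_pos: [642.4, 13.5, 267.8]
eef_rot: [0.696, 0.718, -0.0, -0.0]
force: [-0.4, 1.1, 0.3]
width: -0.0
grip_force: 0.0
```

```bash
python3 - <<'E'
from h import *
tool()
f=grab_frame("scene");g=grab_frame("top")
a=cv2.resize(f["img"][160:250,190:300,::-1],None,fx=6,fy=6,interpolation=cv2.INTER_CUBIC)
b=cv2.resize(g["img"][120:220,200:300,::-1],None,fx=4.5,fy=4.5,interpolation=cv2.INTER_CUBIC)
c=np.zeros((540,800,3),np.uint8); c[:,:350]=cv2.convertScaleAbs(a,alpha=2)[:,150:500]; c[:450,350:]=cv2.convertScaleAbs(b,alpha=2); cv2.imwrite("pics/c4.png",c)
E
```

```text
t 3.25 tcp [642.4  13.5 267.8] yaxis deg 1.7 z [-0.  0. -1.] F [-0.4  1.1  0.3] w -0.0 g 0.0
```

View pics/c4.png

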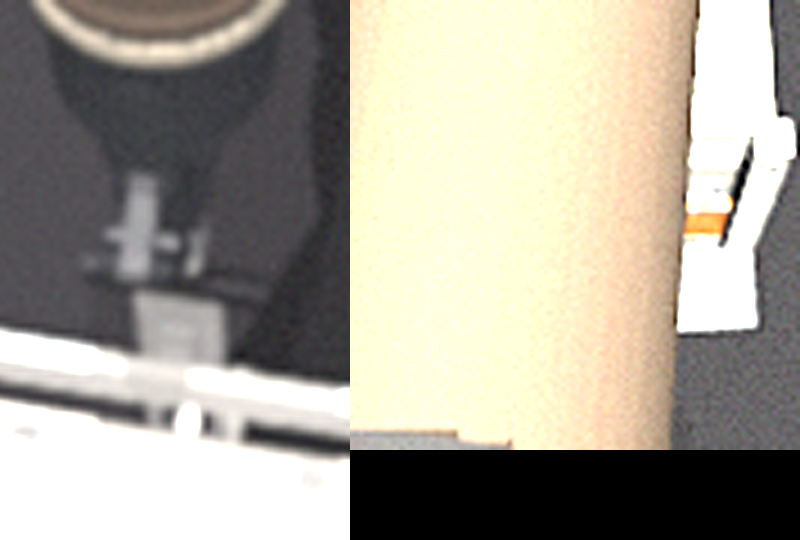

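The fingers shut on nothing (width 0). The finger ends stop just above the rod line at about (175,277) in the crop. I'll project the tip to compare.

```bash
python3 - <<'E'
from h import *
s=read_state()
f=grab_frame("scene")
for n,z in(("tcp",0),("grasp",-6),("tip",-25)):
    u,v=proj(f,s["tcp_pos"]+[0,0,z]); print(n,round((u-190)*6-150),round((v-160)*6))
u,v=proj(f,[641,14.3,260]); print("rod",round((u-190)*6-150),round((v-160)*6)); print([k for k in dir(__import__('bench')) if k[0]!='_'])
E
```

```text
tcp 173 268
grasp 173 276
tip 174 300
rod 176 276
['IKError', 'grab_frame', 'nose_length', 'read_state', 'sign_off']
```

```bash
python3 -c "
from bench import *
print(nose_length, nose_length() if callable(nose_length) else '')"
```

```text
25.0
```

>>> jog_arm:
  motion:
    - [[-1,0,0,0,0,0,0],[-1,0,0,0,0,0,0],[-1,0,0,0,0,0,0],[-1,0,0,0,0,0,0],[-1,0,0,0,0,0,0],[-1,0,0,0,0,0,0],[-1,0,0,0,0,0,0],[-1,0,0,0,0,0,0]]

```text
clock: 4.2
tcp_pos: [642.4, 13.5, 267.8]
eef_rot: [0.696, 0.718, 0.0, -0.0]
force: [-0.1, 0.1, 0.3]
width: 1.0
grip_force: 0.0
```

```bash
python3 - <<'E'
from h import *
tool()
f=grab_frame("scene")
cv2.imwrite("pics/c5.png",cv2.convertScaleAbs(cv2.resize(f["img"][160:240,205:285,::-1],None,fx=7.4,fy=7.4,interpolation=cv2.INTER_CUBIC),alpha=3.5))
E
```

```text
t 4.2 tcp [642.4  13.5 267.8] yaxis deg 1.7 z [-0.  0. -1.] F [-0.1  0.1  0.3] w 1.0 g 0.0
```

View pics/c5.png

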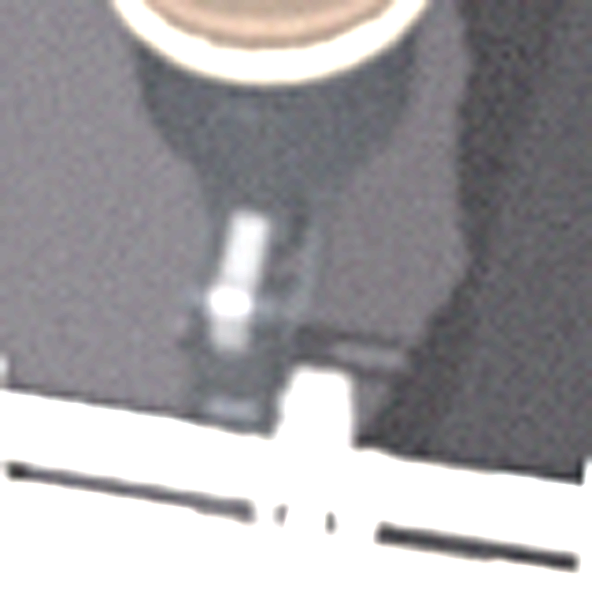

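```bash
python3 - <<'E'
from h import *
f=grab_frame("scene");o=f["pose"][:3,3]
for n,u,v,x in(("open",236.8,216.1,699),("open",236.8,216.1,684),("shut",241.7,205.8,652),("shut",241.7,205.8,642)):
    p=cast(f,u,v,0); t=(x-o[0])/(p-o)[0]; print(n,x,np.round(o+t*(p-o),1))
print(np.round(read_state()["q"],3))
E
```

```text
open 699 [699.   12.2 315.7]
open 684 [684.    7.5 286.2]
shut 652 [652.   11.1 278.4]
shut 642 [642.    8.3 260.1]
[-0.449  0.459  0.53   1.487 -0.237  1.26   0.139]
```

I can't tell from this view where the fingers are. I'll raise the gripper clear of the rod and look at it alone.

>>> jog_arm:
  motion:
    - [[-1,0,0,-40,0,0,0],[-1,0,0,-80,0,0,0],[-1,0,0,-80,0,0,0]]

```text
clock: 4.6
tcp_pos: [644.6, 12.7, 353.6]
eef_rot: [0.697, 0.718, 0.003, 0.003]
force: [-0.4, -1.1, 0.6]
width: 0.997
grip_force: 0.0
```

```bash
python3 - <<'E'
from h import *
tool();s=read_state()
f=grab_frame("scene")
u0,v0,k=190,100,6
img=cv2.convertScaleAbs(cv2.resize(f["img"][v0:v0+100,u0:u0+110,::-1],None,fx=k,fy=k,interpolation=cv2.INTER_CUBIC),alpha=3)
M=R.from_quat(s["eef_rot"]).as_matrix()
for o,c in(((0,0,0),(0,0,255)),((0,0,25),(0,255,0)),((0,42,12),(255,0,0)),((0,-42,12),(255,255,0)),((641,14.3,260),(255,0,255))):
    p=s["tcp_pos"]+M@np.array(o) if abs(o[0])<300 else o
    u,v=proj(f,p); cv2.circle(img,(int((u-u0+.5)*k),int((v-v0+.5)*k)),3,c,-1)
cv2.imwrite("pics/c6.png",img)
E
```

```text
t 4.6 tcp [644.6  12.7 353.6] yaxis deg 1.7 z [ 0.009  0.    -1.   ] F [-0.4 -1.1  0.6] w 0.997 g 0.0
```

View pics/c6.png

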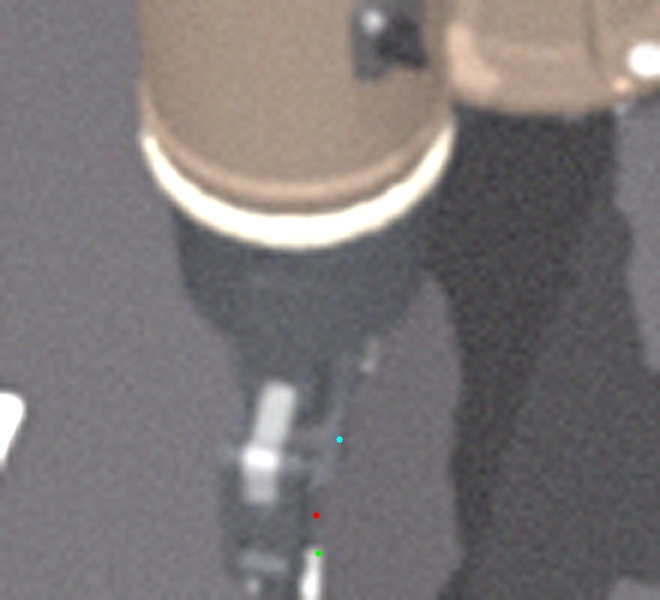

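The gripper axis looks right but the tips run off the crop. I'll shut the fingers and feel for the rod from above instead.

>>> jog_arm:
  motion:
    - [[1,0,0,0,0,0,0],[1,0,0,20,0,0,0],[1,0,0,40,0,0,0],[1,0,0,48,0,0,0],[1,0,0,50,0,0,0],[1,0,0,50,0,0,0],[1,0,0,50,0,0,0],[1,0,0,50,0,0,0]]

```text
clock: 5.45
tcp_pos: [642.8, 13.4, 298.6]
eef_rot: [0.696, 0.718, 0.0, 0.0]
force: [0.4, -0.3, -0.1]
width: 0.002
grip_force: 0.0
```

>>> jog_arm:
  motion:
    - [[1,0,0,2,0,0,0],[1,0,0,4,0,0,0],[1,0,0,6,0,0,0],[1,0,0,8,0,0,0],[1,0,0,9,0,0,0]]

```text
clock: 5.95
tcp_pos: [642.3, 13.5, 288.5]
eef_rot: [0.696, 0.718, -0.0, -0.0]
force: [-0.9, -0.4, -0.2]
width: 0.001
grip_force: 0.0
```

>>> jog_arm:
  motion:
    - [[1,0,0,2,0,0,0],[1,0,0,4,0,0,0],[1,0,0,6,0,0,0],[1,0,0,6,0,0,0]]

```text
clock: 6.35
tcp_pos: [642.2, 13.5, 282.4]
eef_rot: [0.696, 0.718, -0.0, -0.0]
force: [-0.1, 0.3, -0.2]
width: -0.001
grip_force: 0.0
```

>>> jog_arm:
  motion:
    - [[1,0,0,2,0,0,0],[1,0,0,4,0,0,0],[1,0,0,6,0,0,0],[1,0,0,7,0,0,0],[1,0,0,7,0,0,0]]

```text
clock: 6.85
tcp_pos: [642.3, 13.5, 275.6]
eef_rot: [0.696, 0.718, -0.0, -0.0]
force: [-0.1, 0.6, -0.1]
width: 0.001
grip_force: 0.0
```

```bash
python3 - <<'E'
from h import *
tool();s=read_state()
f=grab_frame("scene")
u0,v0,k=205,165,9
img=cv2.convertScaleAbs(cv2.resize(f["img"][v0:v0+66,u0:u0+80,::-1],None,fx=k,fy=k,interpolation=cv2.INTER_CUBIC),alpha=1.8)
M=R.from_quat(s["eef_rot"]).as_matrix()
for o,c in(((0,0,0),(0,0,255)),((0,0,25),(0,255,0)),((641,14.3,260),(255,0,255))):
    p=s["tcp_pos"]+M@np.array(o) if abs(o[0])<300 else o
    u,v=proj(f,p); cv2.circle(img,(int((u-u0+.5)*k),int((v-v0+.5)*k)),3,c,-1)
cv2.imwrite("pics/c7.png",img)
E
```

```text
t 6.85 tcp [642.3  13.5 275.6] yaxis deg 1.7 z [-0. -0. -1.] F [-0.1  0.6 -0.1] w 0.001 g 0.0
```

View pics/c7.png

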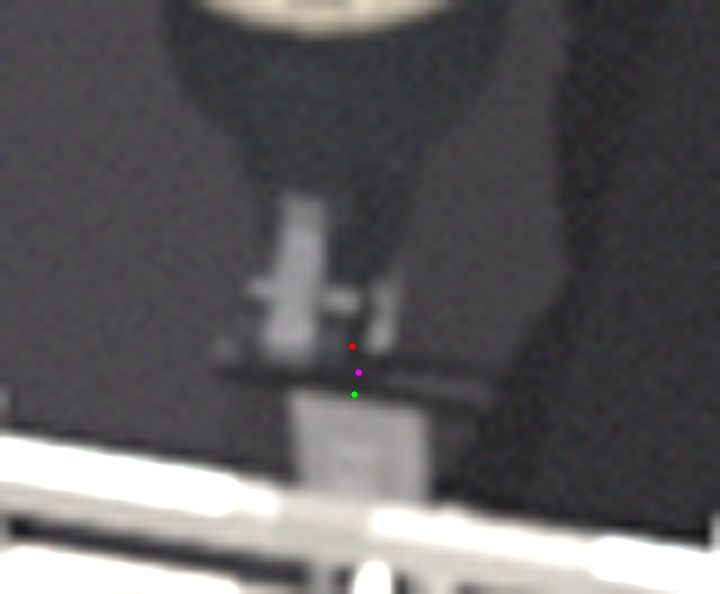

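The finger ends moved with the gripper between the pictures (v 205.8 to 204.1 px), so the tips really do end above the rod. I'll keep feeling downward.

>>> jog_arm:
  motion:
    - [[1,0,0,2,0,0,0],[1,0,0,4,0,0,0],[1,0,0,6,0,0,0],[1,0,0,8,0,0,0],[1,0,0,10,0,0,0],[1,0,0,10,0,0,0]]

```text
clock: 7.5
tcp_pos: [642.2, 13.5, 265.4]
eef_rot: [0.696, 0.718, -0.0, -0.0]
force: [-0.0, 0.2, 0.2]
width: 0.002
grip_force: 0.0
```

>>> jog_arm:
  motion:
    - [[1,0,0,2,0,0,0],[1,0,0,4,0,0,0],[1,0,0,5,0,0,0],[1,0,0,5,0,0,0]]

```text
clock: 7.9
tcp_pos: [642.3, 13.5, 260.6]
eef_rot: [0.696, 0.718, -0.0, -0.0]
force: [-0.6, 0.2, 0.6]
width: -0.004
grip_force: 0.0
```

```bash
python3 - <<'E'
from h import *
f=grab_frame("scene")
d=np.array([.36,.933,0])
for z in(0,-12,-25,20):
  for s in(-42,-57,42,57): print(z,s,np.round(proj(f,np.array([224.7,583,219.6+z])+s*d),1))
im=np.load("scene0.npy"); u0,v0=445,70
a=cv2.convertScaleAbs(cv2.resize(im[v0:v0+70,u0:512,::-1],None,fx=7,fy=7,interpolation=cv2.INTER_CUBIC),alpha=2)
b=cv2.convertScaleAbs(cv2.resize(f["img"][178:228,220:270,::-1],None,fx=6.4,fy=6.4,interpolation=cv2.INTER_CUBIC),alpha=1.8)
c=np.zeros((490,800,3),np.uint8); c[:,:469]=a; c[:320,480:]=b; cv2.imwrite("pics/c8.png",c); tool()
E
```

```text
0 -42 [459.3 117.2]
0 -57 [454.1 115.1]
0 42 [489.  129.6]
0 57 [494.4 131.9]
-12 -42 [457.4 120.1]
-12 -57 [452.3 118. ]
-12 42 [486.8 132.4]
-12 57 [492.2 134.7]
-25 -42 [455.4 123.2]
-25 -57 [450.4 121. ]
-25 42 [484.5 135.4]
-25 57 [489.8 137.7]
20 -42 [462.5 112.3]
20 -57 [457.2 110.2]
20 42 [492.7 124.8]
20 57 [498.3 127.1]
t 7.95 tcp [642.4  13.5 260.7] yaxis deg 1.7 z [-0.  0. -1.] F [-0.   0.4  0.8] w 0.001 g 0.0
```

View pics/c8.png

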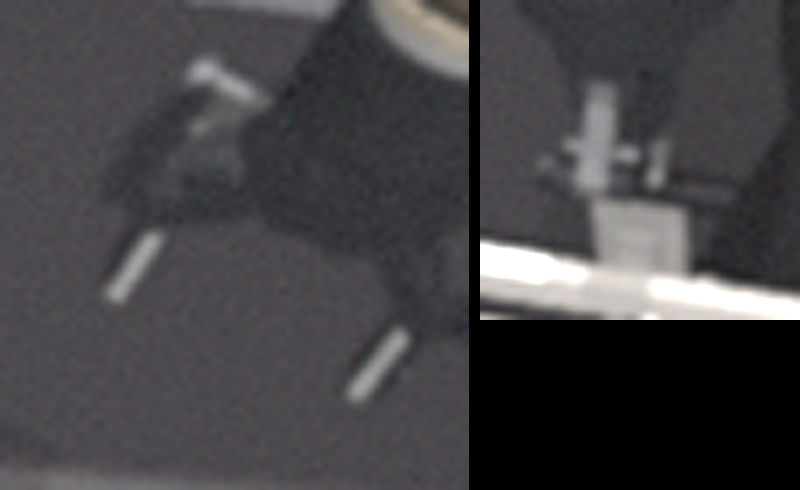

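c8 left: at the start pose the finger ends are at (461,113) and (496,127) px, about 30 mm higher than TCP minus nose_length would put them. Right: the shut tips sit just above the rod. So the tips are really higher than stated, and I expect contact soon.

>>> jog_arm:
  motion:
    - [[1,0,0,1,0,0,0],[1,0,0,2,0,0,0],[1,0,0,3,0,0,0],[1,0,0,4,0,0,0],[1,0,0,4,0,0,0]]

```text
clock: 8.45
tcp_pos: [642.3, 13.5, 256.6]
eef_rot: [0.696, 0.718, -0.0, -0.0]
force: [1.0, 0.5, -1.1]
width: -0.0
grip_force: 0.0
```

>>> jog_arm:
  motion:
    - [[1,0,0,1,0,0,0],[1,0,0,2,0,0,0],[1,0,0,3,0,0,0],[1,0,0,4,0,0,0],[1,0,0,4,0,0,0]]

```text
clock: 8.95
tcp_pos: [642.8, 13.5, 255.0]
eef_rot: [0.696, 0.718, 0.001, 0.0]
force: [-5.3, 1.1, 16.4]
width: -0.004
grip_force: 7.6
```

Contact at TCP z ≈ 255 with the rod top at 267, so the shut tips sit about 11.5 mm above the reported TCP. I'll use tip_z = tcp_z + 11.5 from now on.

>>> jog_arm:
  motion:
    - [[1,0,0,-15,0,0,0],[-1,0,0,-25,0,0,0],[-1,0,0,-25,0,0,0],[-1,0,0,-25,0,0,0],[-1,0,0,-25,0,0,0],[-1,0,0,-10,0,0,0],[-1,0,0,10,0,0,0],[-1,0,0,21,0,0,0]]

```text
clock: 9.75
tcp_pos: [641.5, 13.7, 229.7]
eef_rot: [0.696, 0.718, -0.001, -0.001]
force: [0.2, -0.2, 0.2]
width: 1.003
grip_force: 0.0
```

>>> jog_arm:
  motion:
    - [[1,0,0,0,0,0,0],[1,0,0,0,0,0,0],[1,0,0,0,0,0,0],[1,0,0,0,0,0,0],[1,0,0,0,0,0,0],[1,0,0,0,0,0,0],[1,0,0,0,0,0,0]]
  newtons: 60

```text
clock: 10.45
tcp_pos: [641.7, 13.4, 232.6]
eef_rot: [0.696, 0.718, -0.0, -0.001]
force: [-6.3, -0.2, 6.0]
width: 0.138
grip_force: 58.5
```

>>> jog_arm:
  motion:
    - [[1,0,-14,0,0,0,0],[1,0,-14,-15,0,0,0],[1,0,-14,-30,0,0,0],[1,0,-14,-45,0,0,0],[1,0,-14,-60,0,0,0],[1,0,-14,-75,0,0,0],[1,0,-14,-86,0,0,0],[1,0,-14,-86,0,0,0]]

```text
clock: 11.25
tcp_pos: [629.3, 13.1, 319.2]
eef_rot: [0.696, 0.718, 0.001, 0.001]
force: [1.9, 0.3, -4.4]
width: 0.136
grip_force: 59.4
```

>>> jog_arm:
  motion:
    - [[1,0,12,0,0,0,0],[1,0,24,1,0,0,0],[1,0,36,3,0,0,0],[1,0,45,4,0,0,0],[1,0,51,5,0,0,0],[1,0,51,5,0,0,0]]

```text
clock: 11.85
tcp_pos: [679.5, 14.4, 311.7]
eef_rot: [0.696, 0.718, -0.001, -0.0]
force: [-1.4, -0.3, -5.5]
width: 0.137
grip_force: 58.6
```

>>> jog_arm:
  motion:
    - [[1,0,0,4,0,0,0],[1,0,0,8,0,0,0],[1,0,0,11,0,0,0],[1,0,0,13,0,0,0],[1,0,0,15,0,0,0],[1,0,0,17,0,0,0],[1,0,0,17,0,0,0]]

```text
clock: 12.55
tcp_pos: [680.6, 14.5, 299.3]
eef_rot: [0.696, 0.718, 0.002, 0.002]
force: [-4.1, -0.7, 13.0]
width: 0.142
grip_force: 60.6
```

>>> jog_arm:
  motion:
    - [[1,0,0,-2,0,0,0],[0.3,0,0,-2,0,0,0],[-0.3,0,0,-2,0,0,0],[-0.3,0,0,-2,0,0,0],[-0.3,0,0,-2,0,0,0]]

```text
clock: 13.05
tcp_pos: [679.5, 14.8, 297.7]
eef_rot: [0.696, 0.718, 0.0, -0.0]
force: [-1.0, -0.2, 0.5]
width: 0.65
grip_force: 0.0
```

>>> jog_arm:
  motion:
    - [[-0.3,0,0,-15,0,0,0],[-0.3,0,0,-50,0,0,0],[-0.3,0,-40,-90,0,0,0],[-0.3,0,-85,-90,0,0,0],[-0.3,0,-130,-90,0,0,0],[-0.3,0,-175,-80,0,0,0],[-0.3,0,-220,-70,0,0,0]]

```text
clock: 13.75
tcp_pos: [458.0, 7.8, 367.6]
eef_rot: [0.696, 0.718, 0.001, 0.0]
force: [-0.9, 0.8, 0.6]
width: 0.651
grip_force: 0.0
```

```bash
python3 - <<'E'
from h import *
f=grab_frame("scene")
save(f,"c9",180,180,300,260,6); tool((575,12.4,100))
E
```

```text
t 13.8 tcp [449.4   6.4 364.5] yaxis deg 1.6 z [-0.008  0.002 -1.   ] F [-5.5 -0.8 -4.2] w 0.651 g 0.0
shift tool [  1.9 128.  263.4]
```

View pics/c9.png

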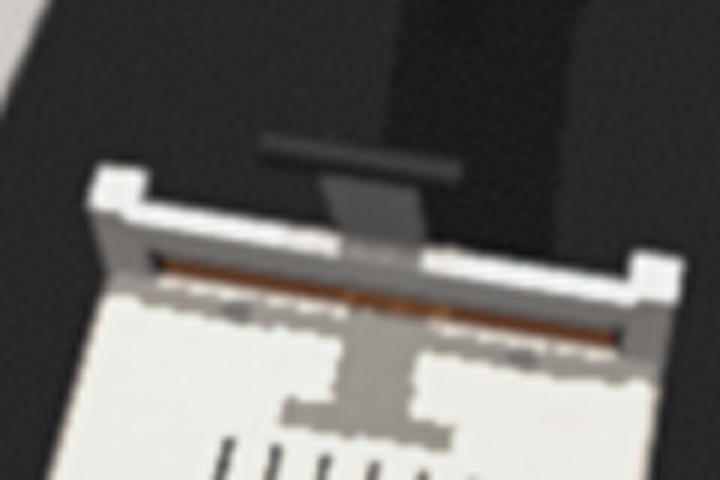

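c9: the rod is at (362,157) in the crop, leaning back over the header, and the orange shield edge shows behind the header. So it hangs on the catch. Now the tray tab, with the tool turned 90°.

>>> jog_arm:
  motion:
    - [[-0.3,0,0,40,0,0,-8.5],[-0.3,0,10,80,0,0,-17],[-0.3,0,20,110,0,0,-25.5],[-0.3,0,30,140,0,0,-34],[-0.3,0,40,160,0,0,-42.5],[-0.3,0,50,170,0,0,-51],[-0.3,0,60,180,0,0,-59.5],[-0.3,0,70,190,0,0,-68]]

```text
clock: 14.6
tcp_pos: [530.2, 10.1, 177.2]
eef_rot: [0.173, 0.985, 0.0, -0.0]
force: [0.2, -0.4, 0.3]
width: 0.645
grip_force: 0.0
```

>>> jog_arm:
  motion:
    - [[-0.3,0,0,0,0,0,-8.5],[-0.3,0,0,0,0,0,-17],[-0.3,0,0,0,0,0,-22],[-0.3,0,0,0,0,0,-22],[-0.3,0,0,0,0,0,-22]]

```text
clock: 15.1
tcp_pos: [529.7, 10.0, 177.8]
eef_rot: [-0.013, 1.0, 0.0, 0.0]
force: [-0.2, -0.8, 0.1]
width: 0.652
grip_force: 0.0
```

```bash
python3 - <<'E'
from h import *
tool((573,12.5,13))
f=grab_frame("top")
g=f["img"].astype(int).sum(2)[185:215,235:262]
cv2.imwrite("crop_top.png",f["img"][:,:,::-1])
for r in range(0,30,2): print(185+r,(g[r]//30).tolist())
E
```

```text
t 15.1 tcp [529.7  10.  177.8] yaxis deg 91.5 z [ 0.  0. -1.] F [-0.2 -0.8  0.1] w 0.652 g 0.0
shift tool [-43.3   1.3 164.8]
185 [9, 9, 9, 9, 9, 9, 9, 9, 9, 9, 9, 9, 9, 9, 9, 9, 9, 9, 9, 9, 9, 9, 9, 9, 9, 9, 9]
187 [9, 9, 9, 9, 9, 9, 9, 9, 9, 9, 10, 9, 9, 9, 9, 9, 9, 9, 9, 9, 9, 9, 9, 9, 9, 9, 9]
189 [9, 9, 8, 9, 9, 9, 9, 9, 9, 9, 9, 9, 9, 9, 9, 9, 9, 9, 9, 9, 9, 9, 9, 8, 9, 9, 9]
191 [9, 9, 9, 9, 8, 9, 9, 9, 9, 9, 9, 9, 9, 9, 9, 9, 9, 9, 9, 9, 9, 10, 9, 9, 9, 9, 9]
193 [9, 9, 9, 9, 9, 9, 9, 9, 9, 9, 9, 9, 9, 9, 9, 9, 10, 9, 9, 9, 9, 9, 9, 9, 9, 9, 9]
195 [8, 9, 9, 9, 9, 9, 9, 9, 9, 10, 9, 9, 10, 9, 9, 9, 9, 10, 9, 9, 10, 10, 9, 9, 9, 9, 9]
197 [9, 9, 9, 9, 9, 9, 9, 9, 9, 9, 9, 9, 9, 9, 9, 9, 9, 9, 9, 9, 9, 9, 9, 9, 9, 9, 9]
199 [9, 9, 9, 9, 9, 9, 9, 10, 9, 9, 9, 9, 9, 9, 9, 9, 9, 9, 10, 9, 9, 9, 9, 9, 9, 9, 9]
201 [9, 9, 9, 9, 9, 9, 9, 10, 9, 9, 9, 9, 9, 9, 9, 9, 9, 9, 9, 9, 9, 9, 9, 9, 9, 9, 9]
203 [9, 9, 9, 9, 9, 9, 9, 9, 9, 9, 9, 9, 9, 9, 9, 9, 9, 9, 9, 9, 9, 9, 9, 9, 9, 9, 8]
205 [9, 9, 9, 9, 8, 9, 9, 9, 9, 9, 9, 9, 9, 9, 9, 10, 9, 9, 9, 9, 9, 9, 9, 9, 9, 9, 9]
207 [9, 9, 9, 9, 9, 9, 9, 9, 9, 9, 9, 9, 10, 9, 9, 9, 9, 9, 9, 9, 9, 9, 9, 9, 9, 9, 9]
209 [9, 9, 9, 9, 9, 9, 9, 9, 9, 9, 9, 9, 10, 9, 9, 9, 9, 9, 9, 9, 9, 9, 9, 9, 9, 9, 9]
211 [8, 9, 9, 9, 9, 9, 9, 9, 9, 10, 9, 9, 9, 10, 10, 9, 9, 9, 9, 9, 9, 9, 9, 9, 9, 9, 9]
213 [9, 8, 9, 9, 9, 9, 10, 9, 9, 9, 9, 9, 9, 9, 9, 9, 9, 9, 9, 9, 9, 9, 9, 9, 9, 9, 9]
```

>>> jog_arm:
  motion:
    - [[-0.3,-43,1,20,0,0,0],[-0.3,-43,1,60,0,0,0],[-0.3,-43,1,100,0,0,0],[-0.3,-43,1,130,0,0,0],[-0.3,-43,1,150,0,0,0],[-0.3,-43,1,162,0,0,0],[-0.3,-43,1,162,0,0,0]]

```text
clock: 15.85
tcp_pos: [571.6, 12.4, 14.5]
eef_rot: [-0.015, 1.0, -0.0, -0.001]
force: [0.2, -0.3, 0.2]
width: 0.649
grip_force: 0.0
```

>>> jog_arm:
  motion:
    - [[1,0,0,0,0,0,0],[1,0,0,0,0,0,0],[1,0,0,0,0,0,0],[1,0,0,0,0,0,0],[1,0,0,0,0,0,0],[1,0,0,0,0,0,0]]
  newtons: 40

```text
clock: 16.45
tcp_pos: [573.2, 12.7, 17.1]
eef_rot: [-0.015, 1.0, 0.0, 0.001]
force: [-1.0, 0.6, 6.2]
width: 0.126
grip_force: 41.0
```

>>> jog_arm:
  motion:
    - [[1,15,0,0,0,0,0],[1,35,0,0,0,0,0],[1,60,0,0,0,0,0],[1,85,0,0,0,0,0],[1,110,0,0,0,0,0],[1,128,0,0,0,0,0],[1,138,0,0,0,0,0],[1,138,0,0,0,0,0]]

```text
clock: 17.25
tcp_pos: [437.3, 9.1, 17.0]
eef_rot: [-0.015, 1.0, 0.001, 0.003]
force: [5.1, 3.3, 0.5]
width: 0.128
grip_force: 43.2
```

>>> jog_arm:
  motion:
    - [[-0.3,0,0,0,0,0,0],[-0.3,0,0,0,0,0,0],[-0.3,0,0,0,0,0,0],[-0.3,0,0,-40,0,0,0],[-0.3,0,0,-80,0,0,0],[-0.3,0,0,-130,0,0,0],[-1,0,-50,-160,0,0,0],[-1,0,-100,-160,0,0,0]]

```text
clock: 18.05
tcp_pos: [439.5, -84.0, 178.7]
eef_rot: [-0.018, 1.0, 0.0, 0.003]
force: [1.7, 0.4, -1.4]
width: 0.957
grip_force: 0.0
```

>>> jog_arm:
  motion:
    - [[-1,0,-50,0,0,0,0],[-1,0,-100,0,0,0,0],[-1,0,-150,0,0,0,0],[-1,0,-150,0,0,0,0]]

```text
clock: 18.45
tcp_pos: [440.2, -242.1, 175.7]
eef_rot: [-0.01, 1.0, -0.002, 0.0]
force: [-0.8, 1.3, -0.2]
width: 0.999
grip_force: 0.0
```

```bash
python3 - <<'E'
from h import *
tool()
f=grab_frame("top"); g=grab_frame("scene")
a=cv2.resize(f["img"][140:270,95:355,::-1],None,fx=3,fy=3,interpolation=cv2.INTER_CUBIC)
cv2.imwrite("pics/c10.png",a); np.save("top1.npy",f["img"]); np.save("scene1.npy",g["img"])
E
```

```text
t 18.45 tcp [ 440.2 -242.1  175.7] yaxis deg 91.2 z [ 0.    -0.004 -1.   ] F [-0.8  1.3 -0.2] w 0.999 g 0.0
```

View pics/c10.png

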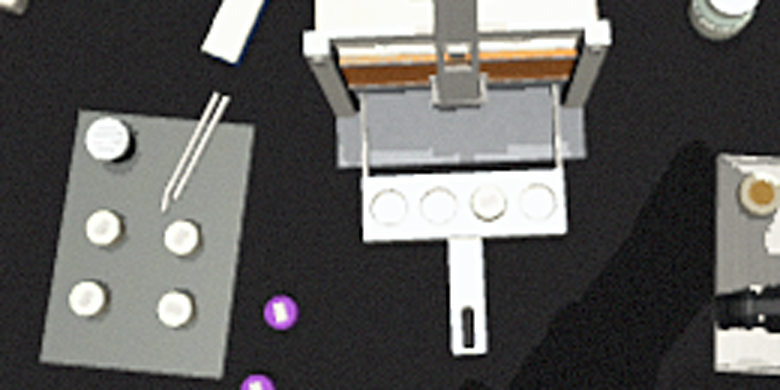

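c10: the tray is right out, with four bores in a row at crop (389,207), (438,206), (488,203) and (538,202). Only the third holds a mount, so there is one finished mount. The four mat mounts are at (104,228), (183,238), (88,298) and (175,308).

```bash
cat >> h.py <<'E'
def circ(f,u,v,r0,r1,p2=9,win=14):
    """Hough circle near (u,v), subpixel through 8x upsampling -> centre px and radius"""
    k=8;x0,y0=int(u)-win,int(v)-win
    p=cv2.resize(f["img"][y0:y0+2*win+1,x0:x0+2*win+1],None,fx=k,fy=k,interpolation=cv2.INTER_CUBIC)
    p=cv2.GaussianBlur(cv2.cvtColor(p,cv2.COLOR_RGB2GRAY),(0,0),4)
    c=cv2.HoughCircles(p,cv2.HOUGH_GRADIENT,1,100,param1=60,param2=p2,minRadius=int(r0*k),maxRadius=int(r1*k))
    if c is None: return None
    c=min(c[0],key=lambda q:np.hypot(q[0]-win*k,q[1]-win*k)); return x0+(c[0]+.5)/k-.5,y0+(c[1]+.5)/k-.5,c[2]/k
def matmounts(f,zt=28):
    for (x,y) in MM:
        u,v=proj(f,(x,y,zt)); c=circ(f,u,v,4,8)
        if c: print("mount near",(x,y),"px",np.round(c,1),"at",np.round(cast(f,c[0],c[1],zt)[:2],1))
E
python3 - <<'E'
from h import *
f=grab_frame("top");g=grab_frame("scene")
for n,u,v in(("b1",389,207),("b2",438,206),("b3",488,203),("b4",538,202),("m1",104,228),("m2",183,238),("m3",88,298),("m4",175,308)):
    u,v=95+u/3,140+v/3; c=circ(f,u,v,4.5,8)
    print(n,(round(u,1),round(v,1)),None if c is None else np.round(c,1), [np.round(cast(f,*(c[:2] if c else (u,v)),z)[:2],1) for z in(28,40,55)])
m=(g["img"].min(2)>150).astype(np.uint8)
for c in cv2.findContours(m,0,2)[0]:
    x,y,w,h=cv2.boundingRect(c)
    if 180<x<290 and 150<y<215 and cv2.contourArea(c)>10: print("scene",x,y,w,h,cv2.contourArea(c),cv2.approxPolyDP(c,2,True)[:,0].tolist())
for b in blobs(g): 
    if b[0][0]>330 or 180<b[0][0]<290: print(b)
E
```

```text
b1 (224.7, 209.0) [222.  200.6   7.1] [array([573.7,  88.1]), array([571.7,  87.2]), array([569.1,  86. ])]
b2 (241.0, 208.7) [246.1 201.8   4.8] [array([569.6,  20.7]), array([567.6,  20.5]), array([565.1,  20.3])]
b3 (257.7, 207.7) [257.2 207.5   6.1] [array([553. , -10.2]), array([551.1, -10. ]), array([548.9,  -9.7])]
b4 (274.3, 207.3) [275.4 210.1   7.9] [array([544.9, -60.4]), array([543.2, -59.7]), array([541. , -58.7])]
m1 (129.7, 216.0) [128.5 215.4   5.7] [array([535.7, 348. ]), array([534.1, 344.1]), array([532. , 339.1])]
m2 (156.0, 219.3) [155.1 219.1   5.9] [array([524.2, 273.6]), array([522.7, 270.5]), array([520.9, 266.6])]
m3 (124.3, 239.3) [123.5 239.    5.5] [array([470.5, 358.5]), array([469.6, 354.4]), array([468.6, 349.3])]
m4 (153.3, 242.7) [152.6 242.5   5.5] [array([459.9, 278.1]), array([459.2, 274.9]), array([458.3, 271. ])]
scene 195 207 42 16 281.5 [[236, 222], [231, 208], [223, 207], [219, 216], [204, 214], [202, 208], [195, 211], [195, 214]]
scene 249 183 45 48 728.5 [[255, 183], [250, 204], [255, 205], [257, 211], [249, 212], [250, 224], [291, 230], [292, 223], [286, 222], [283, 226], [284, 215], [259, 210], [264, 184], [261, 184], [260, 193], [257, 194]]
([344.9, 208.4], 87, [11, 10], [460.2, 278.1])
([218.6, 214.7], 334, [42, 16], [559.1, -87.2])
([371.8, 216.3], 89, [11, 10], [470.6, 358.8])
([341.3, 227.4], 94, [12, 10], [525.9, 273.4])
([366.4, 235.3], 99, [12, 11], [536.2, 346.8])
([336.1, 256.8], 169, [24, 34], [620.5, 267.5])
([364.4, 259.6], 173, [16, 14], [612.6, 345.6])
([412.0, 328.4], 267, [54, 28], [774.4, 475.4])
([492.4, 355.8], 380, [35, 20], [800.2, 668.7])
```

```bash
python3 -c "
from h import *
tool((551,-10.5,90))"
```

```text
t 18.65 tcp [ 441.5 -233.2  174.9] yaxis deg 91.8 z [-0.001  0.001 -1.   ] F [-0.5  1.2  0.3] w 1.005 g 0.0
shift tool [-116.4  219.1   85. ]
```

>>> jog_arm:
  motion:
    - [[1,-15,27,0,0,0,8.5],[1,-29,55,0,0,0,17],[1,-44,82,0,0,0,25.5],[1,-58,110,0,0,0,34],[1,-73,137,0,0,0,42.5],[1,-87,164,0,0,0,51],[1,-102,192,0,0,0,59.5],[1,-116,219,10,0,0,68]]

```text
clock: 19.45
tcp_pos: [551.9, -8.4, 166.1]
eef_rot: [0.548, 0.837, 0.001, 0.0]
force: [1.0, -0.4, -0.3]
width: 0.001
grip_force: 0.0
```

>>> jog_arm:
  motion:
    - [[1,0,0,25,0,0,8.5],[1,0,0,50,0,0,17],[1,0,0,75,0,0,22.3],[1,0,0,75,0,0,22.3],[1,0,0,75,0,0,22.3]]

```text
clock: 19.95
tcp_pos: [550.7, -10.8, 90.4]
eef_rot: [0.697, 0.717, -0.0, -0.0]
force: [0.1, -0.7, 0.7]
width: -0.002
grip_force: 0.0
```

```bash
python3 -c "
from h import *
tool((551,-10.5,50))"
```

```text
t 19.95 tcp [550.7 -10.8  90.4] yaxis deg 1.7 z [-0.001  0.    -1.   ] F [ 0.1 -0.7  0.7] w -0.002 g 0.0
shift tool [ 0.3  0.4 40.4]
```

>>> jog_arm:
  motion:
    - [[1,0,0,20,0,0,0],[1,0,0,34,0,0,0],[1,0,0,40,0,0,0],[1,0,0,42,0,0,0],[1,0,0,42,0,0,0]]

```text
clock: 20.45
tcp_pos: [551.4, -12.1, 48.6]
eef_rot: [0.698, 0.716, 0.0, 0.0]
force: [0.5, -1.1, 1.2]
width: 0.002
grip_force: 0.0
```

>>> jog_arm:
  motion:
    - [[1,0,0,2,0,0,0],[1,0,0,4,0,0,0],[1,0,0,6,0,0,0],[1,0,0,7,0,0,0]]

```text
clock: 20.85
tcp_pos: [551.1, -11.9, 41.2]
eef_rot: [0.698, 0.716, 0.0, -0.0]
force: [-0.9, 0.8, 0.4]
width: -0.0
grip_force: 0.0
```

>>> jog_arm:
  motion:
    - [[1,0,0,2,0,0,0],[1,0,0,4,0,0,0],[1,0,0,5,0,0,0],[1,0,0,5,0,0,0]]

```text
clock: 21.25
tcp_pos: [551.0, -12.0, 36.1]
eef_rot: [0.698, 0.716, -0.0, -0.0]
force: [-0.3, 0.0, -0.5]
width: 0.002
grip_force: 0.0
```

>>> jog_arm:
  motion:
    - [[1,0,0,2,0,0,0],[1,0,0,4,0,0,0],[1,0,0,5,0,0,0],[1,0,0,5,0,0,0]]

```text
clock: 21.65
tcp_pos: [555.3, -12.0, 34.4]
eef_rot: [0.698, 0.716, 0.003, 0.002]
force: [-0.2, 2.0, 29.9]
width: -0.0
grip_force: 14.6
```

>>> jog_arm:
  motion:
    - [[1,0,0,2,0,0,0],[1,0,0,4,0,0,0],[1,0,0,5,0,0,0],[1,0,0,5,0,0,0]]

```text
clock: 22.05
tcp_pos: [561.4, -11.9, 33.9]
eef_rot: [0.698, 0.716, 0.008, 0.006]
force: [-0.2, 5.2, 69.9]
width: 0.001
grip_force: 34.8
```

Contact at TCP z ≈ 34.5, so the mount top is at about 46 and the tray top at about 32. I'll back off and open.

>>> jog_arm:
  motion:
    - [[1,0,0,-10,0,0,0],[1,0,0,-40,0,0,0],[-0.4,0,0,-45,0,0,0],[-0.4,0,0,-45,0,0,0],[-0.4,0,0,-45,0,0,0],[-0.4,0,0,-45,0,0,0]]

```text
clock: 22.65
tcp_pos: [550.4, -11.9, 70.3]
eef_rot: [0.698, 0.716, -0.001, -0.001]
force: [-0.1, 0.2, -0.5]
width: 0.681
grip_force: 0.0
```

```bash
python3 - <<'E'
from h import *
tool((550.3,-10.8,22))
g=grab_frame("scene")
u,v=proj(g,(550.3,-10.8,46)); print(u,v)
E
```

```text
t 22.65 tcp [550.4 -11.9  70.3] yaxis deg 1.4 z [-0.002 -0.    -1.   ] F [-0.1  0.2 -0.5] w 0.681 g 0.0
shift tool [ 1.1 -0.  48.3]
244.2967524695871 213.97368951179087
```

>>> jog_arm:
  motion:
    - [[-0.4,1,0,20,0,0,0],[-0.4,1,0,40,0,0,0],[-0.4,1,0,48,0,0,0],[-0.4,1,0,48,0,0,0],[1,1,0,48,0,0,0],[1,1,0,48,0,0,0],[1,1,0,48,0,0,0],[1,1,0,48,0,0,0]]
  newtons: 25

```text
clock: 23.5
tcp_pos: [552.5, -11.2, 24.4]
eef_rot: [0.698, 0.716, 0.001, 0.001]
force: [0.5, 0.2, 6.3]
width: 0.335
grip_force: 24.5
```

>>> jog_arm:
  motion:
    - [[1,0,0,-15,0,0,0],[1,0,0,-40,0,0,0],[1,0,0,-80,0,0,0],[1,-40,-15,-80,0,0,0],[1,-85,-32,-80,0,0,0],[1,-130,-50,-80,0,0,0],[1,-175,-70,-80,0,0,0],[1,-220,-90,-80,0,0,0]]

```text
clock: 24.3
tcp_pos: [465.3, -234.4, 104.3]
eef_rot: [0.698, 0.716, 0.0, -0.0]
force: [1.1, 0.2, -0.5]
width: 0.332
grip_force: 25.5
```

>>> jog_arm:
  motion:
    - [[1,-40,-17,0,0,0,0],[1,-61,-27,0,0,0,0],[1,-61,-27,0,0,0,0],[1,-61,-27,0,0,0,0]]

```text
clock: 24.7
tcp_pos: [440.7, -294.7, 103.8]
eef_rot: [0.699, 0.715, 0.0, -0.0]
force: [-0.3, 0.4, -0.3]
width: 0.333
grip_force: 25.5
```

>>> jog_arm:
  motion:
    - [[1,0,0,40,0,0,0],[1,0,0,75,0,0,0],[1,0,0,88,0,0,0],[1,0,0,92,0,0,0],[1,0,0,94,0,0,0],[1,0,0,94,0,0,0]]

```text
clock: 25.3
tcp_pos: [442.0, -295.0, 10.3]
eef_rot: [0.698, 0.716, 0.0, 0.001]
force: [-0.1, 0.3, 0.8]
width: 0.336
grip_force: 25.5
```

>>> jog_arm:
  motion:
    - [[1,0,0,1,0,0,0],[1,0,0,2,0,0,0],[1,0,0,2,0,0,0]]

```text
clock: 25.6
tcp_pos: [441.4, -294.9, 7.6]
eef_rot: [0.698, 0.716, 0.0, 0.0]
force: [0.8, 0.4, -0.1]
width: 0.331
grip_force: 25.5
```

>>> jog_arm:
  motion:
    - [[1,0,0,1,0,0,0],[1,0,0,1.5,0,0,0],[1,0,0,1.5,0,0,0]]

```text
clock: 25.9
tcp_pos: [441.4, -294.9, 7.3]
eef_rot: [0.698, 0.716, 0.001, 0.0]
force: [-4.7, 4.2, 23.6]
width: 0.336
grip_force: 27.5
```

Contact is at the expected height, so the mount stands in the dish. Releasing it and crossing to the mat.

>>> jog_arm:
  motion:
    - [[-0.3,0,0,-2,0,0,0],[-0.3,0,0,-2,0,0,0],[-0.3,0,0,-2,0,0,0],[-0.3,0,0,-40,0,0,0],[-0.3,0,0,-90,0,0,0],[-0.3,45,0,-110,0,0,0],[-0.3,94,0,-110,0,0,0],[-0.3,143,0,-110,0,0,0]]

```text
clock: 26.7
tcp_pos: [437.8, -150.7, 116.3]
eef_rot: [0.699, 0.715, 0.001, 0.001]
force: [1.0, -0.0, 0.5]
width: 0.649
grip_force: 0.0
```

>>> jog_arm:
  motion:
    - [[-0.3,49,2,0,0,0,0],[-0.3,98,4,0,0,0,0],[-0.3,147,6,0,0,0,0],[-0.3,196,8,0,0,0,0],[-0.3,245,10,0,0,0,0],[-0.3,294,12,0,0,0,0],[-0.3,343,14,0,0,0,0],[-0.3,392,16,0,0,0,0]]

```text
clock: 27.5
tcp_pos: [443.4, 242.5, 115.7]
eef_rot: [0.698, 0.716, 0.0, 0.0]
force: [1.0, -1.1, 0.3]
width: 0.651
grip_force: 0.0
```

```bash
cat >> h.py <<'E'
MM=[(536,347.5),(525,273.5),(470.5,358.6),(460,278.1)]
E
python3 - <<'E'
from h import *
tool((460,278.1,60))
for b in blobs(grab_frame("scene")):
    if b[3][1]>230 and b[1]<150: print(b)
f=grab_frame("top"); c=circ(f,*proj(f,(442,-295,29)),4.5,8); print("cured",c and cast(f,c[0],c[1],29))
E
```

```text
t 27.5 tcp [443.4 242.5 115.7] yaxis deg 1.4 z [ 0.  0. -1.] F [ 1.  -1.1  0.3] w 0.651 g 0.0
shift tool [35.1 17.5 55.7]
([345.9, 208.6], 48, [10, 8], [460.2, 281.2])
([371.8, 216.3], 89, [11, 10], [470.6, 358.8])
([341.0, 227.8], 34, [9, 8], [527.2, 272.7])
([366.4, 235.3], 99, [12, 11], [536.2, 346.8])
([333.8, 260.2], 130, [21, 26], [631.9, 262.4])
cured [ 441.93507118 -294.04925287   29.        ]
```

>>> jog_arm:
  motion:
    - [[-0.3,20,10,0,0,0,0],[-0.3,35,17,20,0,0,0],[-0.3,35,17,50,0,0,0],[-0.3,35,17,80,0,0,0],[-0.3,35,17,100,0,0,0],[-0.3,35,17,107,0,0,0],[-0.3,35,17,107,0,0,0],[-0.3,35,17,107,0,0,0]]

```text
clock: 28.4
tcp_pos: [460.6, 275.8, 9.5]
eef_rot: [0.698, 0.716, 0.0, 0.0]
force: [0.1, 0.3, 0.9]
width: 0.648
grip_force: 0.0
```

```bash
python3 -c "
from h import *
tool((460,278.1,8.5))"
```

```text
t 28.4 tcp [460.6 275.8   9.5] yaxis deg 1.4 z [ 0.001  0.    -1.   ] F [0.1 0.3 0.9] w 0.648 g 0.0
shift tool [ 2.3 -0.5  1. ]
```

>>> jog_arm:
  motion:
    - [[-0.3,2.3,-0.5,0.5,0,0,0],[-0.3,2.3,-0.5,0.5,0,0,0],[1,2.3,-0.5,0.5,0,0,0],[1,2.3,-0.5,0.5,0,0,0],[1,2.3,-0.5,0.5,0,0,0],[1,2.3,-0.5,0.5,0,0,0]]

```text
clock: 29.0
tcp_pos: [459.5, 278.3, 8.8]
eef_rot: [0.698, 0.716, 0.0, -0.0]
force: [-1.3, 0.3, 6.2]
width: 0.331
grip_force: 24.2
```

```bash
python3 -c "
from h import *
tool((551,-11,60))"
```

```text
t 29.0 tcp [459.5 278.3   8.8] yaxis deg 1.4 z [ 0.     0.001 -1.   ] F [-1.3  0.3  6.2] w 0.331 g 24.2
shift tool [-291.5   84.3  -51.4]
```

```bash
python3 - <<'E'
from h import *
f=grab_frame("top"); f["img"]=np.load("top1.npy")
im=cv2.cvtColor(f["img"],cv2.COLOR_RGB2GRAY).astype(float)
k=8; u0,v0,u1,v1=212,196,286,221
p=cv2.resize(im[v0:v1,u0:u1],None,fx=k,fy=k,interpolation=cv2.INTER_CUBIC)
p=np.clip((p-150)*255/105,0,255).astype(np.uint8); p=cv2.GaussianBlur(p,(0,0),3)
c=cv2.HoughCircles(p,cv2.HOUGH_GRADIENT,1,200,param1=30,param2=10,minRadius=42,maxRadius=54)
for q in sorted(c[0].tolist()): 
    u,v=u0+(q[0]+.5)/k-.5,v0+(q[1]+.5)/k-.5; print(round(u,2),round(v,2),round(q[2]/k,2),np.round(cast(f,u,v,32),1))
cv2.imwrite("pics/c11.png",cv2.resize(p,None,fx=1.3,fy=1.3))
E
```

```text
223.5 209.12 5.97 [549.1  83.6  32. ]
257.38 207.0 6.38 [553.8 -10.5  32. ]
```

View pics/c11.png

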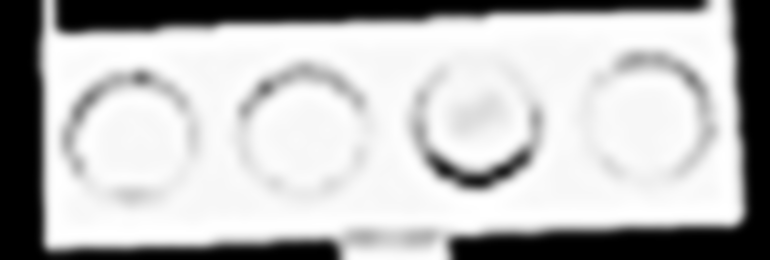

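c11: clear bore rims centred at about (131,137), (305,130), (478,122, with mount) and (650,120). That gives bores at b1 (550.5,81.4), b2 (551.7,35.2), b3 (552.9,−10.9) and b4 (554.1,−56.9).

>>> jog_arm:
  motion:
    - [[1,0,0,-30,0,0,0],[1,0,0,-80,0,0,0],[1,-48,12,-80,0,0,0],[1,-96,24,-80,0,0,0],[1,-144,37,-80,0,0,0],[1,-192,49,-80,0,0,0],[1,-240,61,-80,0,0,0],[1,-288,74,-80,0,0,0]]

```text
clock: 29.85
tcp_pos: [540.7, -9.8, 88.4]
eef_rot: [0.698, 0.716, 0.0, -0.0]
force: [1.2, 1.1, 0.7]
width: 0.33
grip_force: 24.9
```

>>> jog_arm:
  motion:
    - [[1,-40,10,0,0,0,0],[1,-49,12,20,0,0,0],[1,-49,12,40,0,0,0],[1,-49,12,40,0,0,0],[1,-49,12,40,0,0,0]]

```text
clock: 30.35
tcp_pos: [553.4, -56.5, 48.4]
eef_rot: [0.698, 0.716, -0.0, -0.0]
force: [0.1, -0.1, -0.1]
width: 0.33
grip_force: 24.9
```

```bash
python3 -c "
from h import *
tool((554.1,-56.9,26))"
```

```text
t 30.35 tcp [553.4 -56.5  48.4] yaxis deg 1.4 z [-0.001  0.    -1.   ] F [ 0.1 -0.1 -0.1] w 0.33 g 24.9
shift tool [-0.4  0.7 22.4]
```

>>> jog_arm:
  motion:
    - [[1,-0.4,0.7,5,0,0,0],[1,-0.4,0.7,8,0,0,0],[1,-0.4,0.7,10,0,0,0],[1,-0.4,0.7,12,0,0,0],[1,-0.4,0.7,13,0,0,0],[1,-0.4,0.7,13,0,0,0]]

```text
clock: 30.95
tcp_pos: [554.4, -57.0, 35.2]
eef_rot: [0.698, 0.716, -0.0, -0.0]
force: [0.8, 0.6, -0.2]
width: 0.334
grip_force: 24.9
```

>>> jog_arm:
  motion:
    - [[1,0,0,2,0,0,0],[1,0,0,4,0,0,0],[1,0,0,6,0,0,0],[1,0,0,7.5,0,0,0],[1,0,0,7.5,0,0,0]]

```text
clock: 31.45
tcp_pos: [554.3, -57.0, 27.5]
eef_rot: [0.698, 0.716, -0.0, -0.0]
force: [-1.0, -0.2, -0.4]
width: 0.332
grip_force: 24.9
```

It went in without any force. Releasing it and going for m2.

>>> jog_arm:
  motion:
    - [[1,0,0,1,0,0,0],[-0.3,0,0,1,0,0,0],[-0.3,0,0,1,0,0,0],[-0.3,0,0,1,0,0,0],[-0.3,0,0,-40,0,0,0],[-0.3,0,0,-80,0,0,0],[-0.3,48,-3,-80,0,0,0],[-0.3,96,-6,-80,0,0,0]]

```text
clock: 32.25
tcp_pos: [547.2, 38.5, 109.5]
eef_rot: [0.7, 0.714, 0.001, 0.001]
force: [1.8, 0.7, 0.1]
width: 0.653
grip_force: 0.0
```

>>> jog_arm:
  motion:
    - [[-0.3,48,-3,0,0,0,0],[-0.3,96,-6,0,0,0,0],[-0.3,144,-9,0,0,0,0],[-0.3,184,-12,0,0,0,0],[-0.3,184,-12,0,0,0,0],[-0.3,184,-12,0,0,0,0]]

```text
clock: 32.85
tcp_pos: [529.1, 223.4, 107.6]
eef_rot: [0.697, 0.717, -0.0, 0.0]
force: [0.7, -1.0, -0.6]
width: 0.652
grip_force: 0.0
```

```bash
cat >> h.py <<'E'
def look():
    for b in blobs(grab_frame("scene")):
        if b[3][1]>230 and b[1]<150: print("scene",b)
    f=grab_frame("top"); matmounts(f)
    im=cv2.cvtColor(f["img"],cv2.COLOR_RGB2GRAY)
    for n,x,y in(("b1",550.5,81.4),("b2",551.7,35.2),("b3",552.9,-10.9),("b4",554.1,-56.9)):
        u,v=proj(f,(x,y,46)); c=circ(f,u,v,4.5,6.5,7,9); print(n,c and np.round(cast(f,c[0],c[1],46),1))
E
python3 - <<'E'
from h import *
tool((525,273.5,8.5)); look()
E
```

```text
t 32.85 tcp [529.1 223.4 107.6] yaxis deg 1.6 z [-0. -0. -1.] F [ 0.7 -1.  -0.6] w 0.652 g 0.0
shift tool [50.2 -2.7 99.1]
scene ([371.8, 216.3], 89, [11, 10], [470.6, 358.8])
scene ([342.4, 227.5], 61, [11, 10], [525.6, 276.8])
scene ([366.4, 235.2], 98, [12, 11], [536.1, 346.9])
scene ([344.4, 245.8], 37, [7, 11], [582.2, 287.3])
mount near (525, 273.5) px [150.1 213.5   6. ] at [540.1 288.1]
mount near (470.5, 358.6) px [132.6 247.4   4.1] at [447.4 332.4]
mount near (460, 278.1) px [155.1 233.1   4.8] at [485.5 272.2]
b1 [568.6  90.1  46. ]
b2 None
b3 None
b4 [554.1 -56.8  46. ]
```

>>> jog_arm:
  motion:
    - [[-0.3,25,-1,0,0,0,0],[-0.3,50,-2.5,20,0,0,0],[-0.3,50,-2.5,50,0,0,0],[-0.3,50,-2.5,80,0,0,0],[-0.3,50,-2.5,95,0,0,0],[-0.3,50,-2.5,99,0,0,0],[-0.3,50,-2.5,99,0,0,0],[-0.3,50,-2.5,99,0,0,0]]

```text
clock: 33.75
tcp_pos: [526.9, 272.1, 10.0]
eef_rot: [0.699, 0.716, 0.001, 0.0]
force: [0.0, 1.0, 0.8]
width: 0.65
grip_force: 0.0
```

```bash
python3 -c "
from h import *
tool((525,273.5,8.5))"
```

```text
t 33.75 tcp [526.9 272.1  10. ] yaxis deg 1.4 z [ 0.002  0.001 -1.   ] F [0.  1.  0.8] w 0.65 g 0.0
shift tool [ 1.4 -1.8  1.5]
```

>>> jog_arm:
  motion:
    - [[-0.3,1.4,-1.8,0.8,0,0,0],[-0.3,1.4,-1.8,0.8,0,0,0],[1,1.4,-1.8,0.8,0,0,0],[1,1.4,-1.8,0.8,0,0,0],[1,1.4,-1.8,0.8,0,0,0],[1,1.4,-1.8,0.8,0,0,0]]

```text
clock: 34.35
tcp_pos: [524.1, 274.0, 8.5]
eef_rot: [0.698, 0.716, 0.0, -0.0]
force: [-2.0, 0.1, 5.0]
width: 0.332
grip_force: 24.3
```

```bash
python3 -c "
from h import *
tool((552.9,-10.9,88))"
```

```text
t 34.35 tcp [524.1 274.    8.5] yaxis deg 1.4 z [ 0.     0.001 -1.   ] F [-2.   0.1  5. ] w 0.332 g 24.3
shift tool [-285.5   21.8  -79.7]
```

>>> jog_arm:
  motion:
    - [[1,0,0,-30,0,0,0],[1,0,0,-80,0,0,0],[1,-48,4,-80,0,0,0],[1,-96,8,-80,0,0,0],[1,-144,12,-80,0,0,0],[1,-192,15,-80,0,0,0],[1,-240,18,-80,0,0,0],[1,-285,22,-80,0,0,0]]

```text
clock: 35.15
tcp_pos: [552.8, -12.9, 88.2]
eef_rot: [0.698, 0.716, 0.0, 0.0]
force: [1.6, 0.0, -1.1]
width: 0.326
grip_force: 24.9
```

>>> jog_arm:
  motion:
    - [[1,0,0,20,0,0,0],[1,0,0,40,0,0,0],[1,0,0,40,0,0,0],[1,0,0,40,0,0,0]]

```text
clock: 35.55
tcp_pos: [552.8, -10.7, 48.1]
eef_rot: [0.698, 0.716, -0.0, -0.0]
force: [0.1, 0.2, -0.2]
width: 0.331
grip_force: 24.9
```

```bash
python3 -c "
from h import *
tool((552.9,-10.4,27.5))"
```

```text
t 35.55 tcp [552.8 -10.7  48.1] yaxis deg 1.4 z [-0.001 -0.    -1.   ] F [ 0.1  0.2 -0.2] w 0.331 g 24.9
shift tool [ 0.3  0.1 20.6]
```

>>> jog_arm:
  motion:
    - [[1,0.3,0,5,0,0,0],[1,0.3,0,9,0,0,0],[1,0.3,0,12,0,0,0],[1,0.3,0,14,0,0,0],[1,0.3,0,16,0,0,0],[1,0.3,0,16,0,0,0]]

```text
clock: 36.15
tcp_pos: [552.9, -10.4, 31.8]
eef_rot: [0.698, 0.716, -0.0, -0.0]
force: [-0.7, 0.6, 0.2]
width: 0.336
grip_force: 24.9
```

>>> jog_arm:
  motion:
    - [[1,0,0,3,0,0,0],[1,0,0,5,0,0,0],[1,0,0,5,0,0,0],[-0.3,0,0,5,0,0,0],[-0.3,0,0,5,0,0,0],[-0.3,0,0,5,0,0,0],[-0.3,0,0,-35,0,0,0],[-0.3,0,0,-75,0,0,0]]

```text
clock: 36.95
tcp_pos: [552.0, -10.6, 107.2]
eef_rot: [0.698, 0.716, -0.001, -0.001]
force: [1.4, -0.7, -0.3]
width: 0.649
grip_force: 0.0
```

>>> jog_arm:
  motion:
    - [[-0.3,48,-1,0,0,0,0],[-0.3,96,-2,0,0,0,0],[-0.3,144,-3,0,0,0,0],[-0.3,192,-4,0,0,0,0],[-0.3,240,-5,0,0,0,0],[-0.3,288,-6,0,0,0,0],[-0.3,310,-7,0,0,0,0],[-0.3,310,-7,0,0,0,0]]

```text
clock: 37.75
tcp_pos: [536.9, 304.7, 106.4]
eef_rot: [0.696, 0.718, 0.0, -0.001]
force: [-0.2, -0.5, 0.2]
width: 0.651
grip_force: 0.0
```

```bash
python3 - <<'E'
from h import *
tool((536,347.2,8.5)); look()
E
```

```text
t 37.75 tcp [536.9 304.7 106.4] yaxis deg 1.8 z [-0.001  0.001 -1.   ] F [-0.2 -0.5  0.2] w 0.651 g 0.0
shift tool [42.4  0.5 97.9]
scene ([365.2, 1.6], 114, [31, 6], [-607.7, 275.9])
scene ([367.5, 235.3], 73, [11, 10], [535.6, 349.9])
scene ([364.5, 260.0], 113, [12, 11], [613.5, 346.1])
scene ([328.7, 264.2], 38, [10, 15], [646.5, 249.8])
mount near (536, 347.5) px [137.2 210.1   6.2] at [550.1 324.4]
mount near (470.5, 358.6) px [128.4 231.4   4.2] at [491.3 346.2]
b1 [568.6  91.2  46. ]
b2 None
b3 [550.2  -9.8  46. ]
b4 [553.4 -56.8  46. ]
```

>>> jog_arm:
  motion:
    - [[-0.3,25,0,0,0,0,0],[-0.3,42,0.5,20,0,0,0],[-0.3,42,0.5,50,0,0,0],[-0.3,42,0.5,80,0,0,0],[-0.3,42,0.5,95,0,0,0],[-0.3,42,0.5,98,0,0,0],[-0.3,42,0.5,98,0,0,0],[-0.3,42,0.5,98,0,0,0]]

```text
clock: 38.65
tcp_pos: [541.3, 339.2, 12.4]
eef_rot: [0.7, 0.715, 0.002, 0.001]
force: [-0.1, -4.5, 21.3]
width: 0.65
grip_force: 10.7
```

```bash
python3 -c "
from h import *
tool((536,347.2,8.5))"
```

```text
t 38.65 tcp [541.3 339.2  12.4] yaxis deg 1.2 z [ 0.005  0.001 -1.   ] F [-0.1 -4.5 21.3] w 0.65 g 10.7
shift tool [ 8.1 -5.2  3.9]
```

Something is under a finger. I'll back up and look.

>>> jog_arm:
  motion:
    - [[-0.3,0,0,-30,0,0,0],[-0.3,0,0,-80,0,0,0],[-0.3,-48,0,-100,0,0,0],[-0.3,-96,0,-100,0,0,0],[-0.3,-144,0,-100,0,0,0],[-0.3,-160,0,-100,0,0,0]]

```text
clock: 39.25
tcp_pos: [542.3, 173.7, 110.5]
eef_rot: [0.701, 0.713, -0.0, 0.001]
force: [0.1, -0.5, 0.7]
width: 0.645
grip_force: 0.0
```

```bash
python3 - <<'E'
from h import *
tool(); look()
f=grab_frame("top"); g=grab_frame("scene")
a=cv2.resize(f["img"][160:260,100:225,::-1],None,fx=4,fy=4,interpolation=cv2.INTER_CUBIC)
b=cv2.resize(g["img"][195:285,320:390,::-1],None,fx=4.2,fy=4.2,interpolation=cv2.INTER_CUBIC)
c=np.zeros((400,800,3),np.uint8); c[:,:500]=a; c[:b.shape[0],500:500+b.shape[1]]=b; cv2.imwrite("pics/c12.png",c)
E
```

```text
t 39.25 tcp [542.3 173.7 110.5] yaxis deg 0.9 z [ 0.001 -0.001 -1.   ] F [ 0.1 -0.5  0.7] w 0.645 g 0.0
scene ([366.2, 222.9], 92, [11, 11], [496.0, 343.8])
scene ([366.4, 235.4], 96, [12, 10], [536.7, 346.8])
mount near (525, 273.5) px [165.6 228.1   6.6] at [498.9 243.6]
mount near (460, 278.1) px [162.9 247.6   7.4] at [445.6 249.5]
b1 [559.2  88.1  46. ]
b2 None
b3 [549.5  -9.8  46. ]
b4 [552.4 -56.8  46. ]
```

View pics/c12.png

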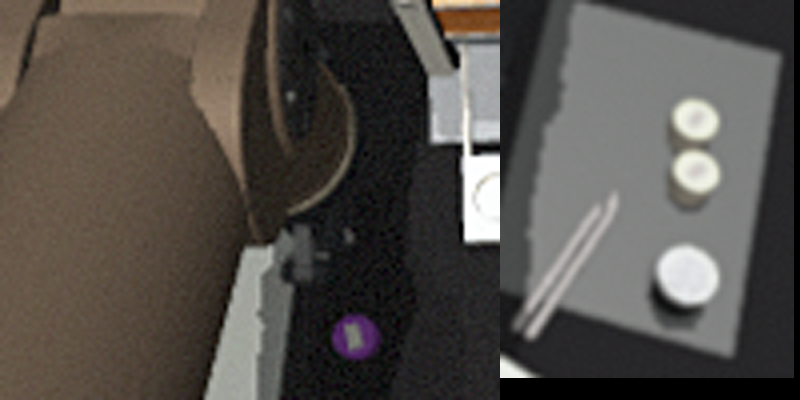

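c12: m3 was knocked to (496,344), close behind m1 at (536.5,347). With a gap of only 10 mm between them, I'll turn 90° and grip it across y, then put it in b1 while b2 is still empty.

>>> jog_arm:
  motion:
    - [[-0.3,21,-6,0,0,0,-8.5],[-0.3,42,-12,0,0,0,-17],[-0.3,63,-18,0,0,0,-25.5],[-0.3,84,-24,0,0,0,-34],[-0.3,105,-30,0,0,0,-42.5],[-0.3,126,-36,0,0,0,-51],[-0.3,147,-42,0,0,0,-59.5],[-0.3,168,-48,0,0,0,-68]]

```text
clock: 40.25
tcp_pos: [488.5, 351.0, 108.8]
eef_rot: [0.174, 0.985, 0.0, -0.0]
force: [-0.7, -0.6, -0.3]
width: 0.651
grip_force: 0.0
```

>>> jog_arm:
  motion:
    - [[-0.3,0,0,0,0,0,-8.5],[-0.3,0,0,0,0,0,-17],[-0.3,0,0,0,0,0,-22],[-0.3,0,0,0,0,0,-22],[-0.3,0,0,0,0,0,-22]]

```text
clock: 40.75
tcp_pos: [489.1, 349.3, 108.8]
eef_rot: [-0.012, 1.0, 0.0, -0.0]
force: [-0.1, 0.2, 0.1]
width: 0.656
grip_force: 0.0
```

```bash
python3 - <<'E'
from h import *
tool((496,343.8,8.5))
for b in blobs(grab_frame("scene")):
    if b[3][1]>230 and b[1]<150: print("scene",b)
E
```

```text
t 40.75 tcp [489.1 349.3 108.8] yaxis deg 91.3 z [-0.  0. -1.] F [-0.1  0.2  0.1] w 0.656 g 0.0
shift tool [ -6.8  -5.7 100.3]
scene ([363.0, 1.4], 124, [40, 5], [-606.8, 265.9])
scene ([366.9, 222.7], 46, [10, 9], [495.0, 346.0])
scene ([366.2, 235.8], 36, [9, 8], [538.1, 346.3])
scene ([364.2, 260.1], 114, [13, 11], [614.0, 345.2])
```

>>> jog_arm:
  motion:
    - [[-0.3,-6.8,-5.7,30,0,0,0],[-0.3,-6.8,-5.7,60,0,0,0],[-0.3,-6.8,-5.7,85,0,0,0],[-0.3,-6.8,-5.7,92,0,0,0],[-0.3,-6.8,-5.7,92,0,0,0],[-0.3,-6.8,-5.7,92,0,0,0]]

```text
clock: 41.4
tcp_pos: [497.1, 343.2, 18.0]
eef_rot: [-0.012, 1.0, 0.0, 0.001]
force: [0.8, 0.1, 0.3]
width: 0.649
grip_force: 0.0
```

```bash
python3 -c "
from h import *
tool((496,343.8,8.5))"
```

```text
t 41.4 tcp [497.1 343.2  18. ] yaxis deg 91.4 z [ 0.001  0.001 -1.   ] F [0.8 0.1 0.3] w 0.649 g 0.0
shift tool [1.1 0.6 9.5]
```

>>> jog_arm:
  motion:
    - [[-0.3,0.8,0.6,4,0,0,0],[-0.3,0.8,0.6,9,0,0,0],[-0.3,0.8,0.6,9,0,0,0],[1,0.8,0.6,9,0,0,0],[1,0.8,0.6,9,0,0,0],[1,0.8,0.6,9,0,0,0],[1,0.8,0.6,9,0,0,0],[1,0.8,0.6,9,0,0,0]]

```text
clock: 42.2
tcp_pos: [495.8, 343.3, 8.3]
eef_rot: [-0.012, 1.0, 0.0, 0.0]
force: [-0.8, -1.9, 5.0]
width: 0.332
grip_force: 24.6
```

```bash
python3 -c "
from h import *
tool((550.5,81.4,88))"
```

```text
t 42.2 tcp [495.8 343.3   8.3] yaxis deg 91.4 z [ 0.  0. -1.] F [-0.8 -1.9  5. ] w 0.332 g 24.6
shift tool [ -48.2 -263.1  -79.8]
```

>>> jog_arm:
  motion:
    - [[1,0,0,-30,0,0,0],[1,0,0,-80,0,0,0],[1,-9,-48,-80,0,0,0],[1,-18,-96,-80,0,0,0],[1,-27,-144,-80,0,0,0],[1,-36,-192,-80,0,0,0],[1,-45,-240,-80,0,0,0],[1,-48,-263,-80,0,0,0]]

```text
clock: 43.0
tcp_pos: [551.0, 75.8, 88.1]
eef_rot: [-0.01, 1.0, -0.001, 0.0]
force: [-0.3, 0.2, -0.9]
width: 0.331
grip_force: 24.8
```

>>> jog_arm:
  motion:
    - [[1,0,0,20,0,0,0],[1,0,0,40,0,0,0],[1,0,0,40,0,0,0],[1,0,0,40,0,0,0]]

```text
clock: 43.4
tcp_pos: [550.0, 81.5, 47.9]
eef_rot: [-0.012, 1.0, -0.0, -0.0]
force: [0.9, 0.2, -0.1]
width: 0.333
grip_force: 24.8
```

```bash
python3 -c "
from h import *
tool((550.4,81.3,27.5))"
```

```text
t 43.4 tcp [550.   81.5  47.9] yaxis deg 91.4 z [-0.001 -0.    -1.   ] F [ 0.9  0.2 -0.1] w 0.333 g 24.8
shift tool [-0.4 -0.2 20.4]
```

>>> jog_arm:
  motion:
    - [[1,-0.4,-0.2,5,0,0,0],[1,-0.4,-0.2,9,0,0,0],[1,-0.4,-0.2,12,0,0,0],[1,-0.4,-0.2,14,0,0,0],[1,-0.4,-0.2,16,0,0,0],[1,-0.4,-0.2,16,0,0,0]]

```text
clock: 44.0
tcp_pos: [550.4, 81.3, 31.7]
eef_rot: [-0.012, 1.0, -0.0, -0.0]
force: [0.2, 0.3, -0.9]
width: 0.334
grip_force: 24.8
```

>>> jog_arm:
  motion:
    - [[1,0,0,3,0,0,0],[1,0,0,5,0,0,0],[-0.3,0,0,5,0,0,0],[-0.3,0,0,5,0,0,0],[-0.3,0,0,5,0,0,0],[-0.3,0,0,-35,0,0,0],[-0.3,0,0,-75,0,0,8.5],[-0.3,0,40,-75,0,0,17]]

```text
clock: 44.8
tcp_pos: [553.7, 115.8, 112.4]
eef_rot: [0.143, 0.99, 0.001, 0.004]
force: [1.0, 0.5, -0.3]
width: 0.652
grip_force: 0.0
```

```bash
python3 - <<'E'
from h import *
tool((536.3,347,107)); look()
E
```

```text
t 44.8 tcp [553.7 115.8 112.4] yaxis deg 73.6 z [ 0.009 -0.    -1.   ] F [ 1.   0.5 -0.3] w 0.652 g 0.0
shift tool [ 82.2 216.8   5.2]
scene ([366.4, 235.3], 99, [12, 11], [536.2, 346.8])
mount near (536, 347.5) px [129.2 215.6   5.9] at [535.  345.9]
mount near (470.5, 358.6) px [117.2 241.4   6.6] at [464.3 375.4]
b1 [547.   81.2  46. ]
b2 None
b3 [551.3  -9.9  46. ]
b4 [553.4 -57.5  46. ]
```

>>> jog_arm:
  motion:
    - [[-0.3,12,30,5,0,0,8.5],[-0.3,24,60,5,0,0,17],[-0.3,36,90,5,0,0,25.5],[-0.3,48,120,5,0,0,34],[-0.3,60,150,5,0,0,42.5],[-0.3,70,180,5,0,0,51],[-0.3,80,205,5,0,0,59.5],[-0.3,82,217,5,0,0,68]]

```text
clock: 45.7
tcp_pos: [527.1, 356.4, 101.3]
eef_rot: [0.667, 0.745, 0.0, -0.001]
force: [-0.3, 0.4, -0.1]
width: 0.648
grip_force: 0.0
```

>>> jog_arm:
  motion:
    - [[-0.3,0,0,0,0,0,4],[-0.3,0,0,20,0,0,4],[-0.3,0,0,40,0,0,4],[-0.3,0,0,60,0,0,4],[-0.3,0,0,60,0,0,4],[-0.3,0,0,60,0,0,4]]

```text
clock: 46.3
tcp_pos: [528.7, 352.3, 42.0]
eef_rot: [0.692, 0.722, -0.0, -0.0]
force: [0.5, -0.3, 0.2]
width: 0.65
grip_force: 0.0
```

```bash
python3 -c "
from h import *
tool((536.2,347,8.5))"
```

```text
t 46.3 tcp [528.7 352.3  42. ] yaxis deg 2.5 z [-0.001 -0.    -1.   ] F [ 0.5 -0.3  0.2] w 0.65 g 0.0
shift tool [-5.6  7.2 33.5]
```

>>> jog_arm:
  motion:
    - [[-0.3,-5.6,7.2,0,0,0,1],[-0.3,-5.6,7.2,15,0,0,1],[-0.3,-5.6,7.2,28,0,0,1],[-0.3,-5.6,7.2,33,0,0,1],[-0.3,-5.6,7.2,33,0,0,1],[-0.3,-5.6,7.2,33,0,0,1]]

```text
clock: 46.9
tcp_pos: [536.3, 347.0, 8.8]
eef_rot: [0.698, 0.716, -0.0, 0.0]
force: [0.5, -0.1, 0.4]
width: 0.646
grip_force: 0.0
```

```bash
python3 -c "
from h import *
tool((536.2,347,8.5))"
```

```text
t 46.9 tcp [536.3 347.    8.8] yaxis deg 1.4 z [-0. -0. -1.] F [ 0.5 -0.1  0.4] w 0.646 g 0.0
shift tool [-0.  -0.1  0.3]
```

>>> jog_arm:
  motion:
    - [[1,0,0,0,0,0,0],[1,0,0,0,0,0,0],[1,0,0,0,0,0,0],[1,0,0,0,0,0,0],[1,0,0,-30,0,0,0],[1,0,0,-80,0,0,0],[1,-48,1,-80,0,0,0],[1,-96,2,-80,0,0,0]]

```text
clock: 47.7
tcp_pos: [541.5, 252.0, 90.3]
eef_rot: [0.697, 0.717, 0.002, 0.0]
force: [-0.1, -1.4, -0.1]
width: 0.328
grip_force: 24.8
```

>>> jog_arm:
  motion:
    - [[1,-48,1,0,0,0,0],[1,-96,2,0,0,0,0],[1,-144,4,0,0,0,0],[1,-192,5,0,0,0,0],[1,-216,6,0,0,0,0],[1,-216,6,20,0,0,0],[1,-216,6,40,0,0,0],[1,-216,6,40,0,0,0]]

```text
clock: 48.5
tcp_pos: [550.4, 35.1, 47.1]
eef_rot: [0.698, 0.716, -0.001, -0.001]
force: [-0.8, 0.3, -0.1]
width: 0.331
grip_force: 24.8
```

```bash
python3 -c "
from h import *
tool((551.7,35.2,27.5))"
```

```text
t 48.5 tcp [550.4  35.1  47.1] yaxis deg 1.4 z [-0.004 -0.    -1.   ] F [-0.8  0.3 -0.1] w 0.331 g 24.8
shift tool [ 0.1  1.4 19.6]
```

>>> jog_arm:
  motion:
    - [[1,0,0.8,3,0,0,0],[1,0,0.8,6,0,0,0],[1,0,0.8,9,0,0,0],[1,0,0.8,12,0,0,0],[1,0,0.8,15,0,0,0],[1,0,0.8,15,0,0,0]]

```text
clock: 49.1
tcp_pos: [552.7, 35.4, 33.7]
eef_rot: [0.698, 0.716, -0.0, -0.0]
force: [0.3, -0.2, -0.6]
width: 0.329
grip_force: 24.9
```

>>> jog_arm:
  motion:
    - [[1,0,-0.5,3,0,0,0],[1,0,-0.5,6,0,0,0],[1,0,-0.5,6,0,0,0]]

```text
clock: 49.4
tcp_pos: [552.3, 35.3, 27.7]
eef_rot: [0.698, 0.716, -0.0, -0.0]
force: [-0.4, -0.1, 0.7]
width: 0.333
grip_force: 24.9
```

>>> jog_arm:
  motion:
    - [[1,0,0,1,0,0,0],[-0.3,0,0,1,0,0,0],[-0.3,0,0,1,0,0,0],[-0.3,0,0,1,0,0,0],[-0.3,0,0,-35,0,0,0],[-0.3,0,0,-75,0,0,0],[1,-10,-45,-75,0,0,0],[1,-20,-90,-75,0,0,0]]

```text
clock: 50.2
tcp_pos: [463.5, 12.9, 103.8]
eef_rot: [0.698, 0.716, 0.001, 0.001]
force: [-0.6, -0.5, 0.6]
width: 0.321
grip_force: 0.0
```

>>> jog_arm:
  motion:
    - [[1,0,-40,0,0,0,0],[1,-3,-77,0,0,0,0],[1,-3,-77,0,0,0,0],[1,-3,-77,0,0,0,0]]

```text
clock: 50.6
tcp_pos: [385.9, 8.6, 103.2]
eef_rot: [0.698, 0.716, 0.001, -0.0]
force: [0.2, 0.3, -0.2]
width: 0.002
grip_force: 0.0
```

```bash
python3 - <<'E'
from h import *
tool((386,7.9,15)); 
f=grab_frame("top"); c=circ(f,*proj(f,(442,-294,29)),4.5,8); print("cured",c and cast(f,c[0],c[1],29))
g=grab_frame("scene"); np.save("scene2.npy",g["img"])
E
```

```text
t 50.6 tcp [385.9   8.6 103.2] yaxis deg 1.4 z [ 0.001  0.001 -1.   ] F [ 0.2  0.3 -0.2] w 0.002 g 0.0
shift tool [-0.8  0.  88.2]
cured [ 441.59359782 -294.36544875   29.        ]
```

>>> jog_arm:
  motion:
    - [[1,-0.8,0,40,0,0,0],[1,-0.8,0,75,0,0,0],[1,-0.8,0,88,0,0,0],[1,-0.8,0,88,0,0,0],[1,-0.8,10,88,0,0,0],[1,-0.8,17,88,0,0,0],[1,-0.8,17,88,0,0,0]]

```text
clock: 51.4
tcp_pos: [405.8, 8.1, 15.9]
eef_rot: [0.698, 0.716, 0.001, 0.001]
force: [0.6, 0.1, -0.3]
width: -0.0
grip_force: 0.0
```

>>> jog_arm:
  motion:
    - [[1,0,6,0,0,0,0],[1,0,14,0,0,0,0],[1,0,24,0,0,0,0],[1,0,36,0,0,0,0],[1,0,50,0,0,0,0],[1,0,65,0,0,0,0],[1,0,80,0,0,0,0],[1,0,90,0,0,0,0]]

```text
clock: 52.2
tcp_pos: [494.9, 10.3, 15.0]
eef_rot: [0.698, 0.716, 0.0, 0.0]
force: [-1.9, 1.6, 1.3]
width: -0.001
grip_force: 0.9
```

>>> jog_arm:
  motion:
    - [[1,0,10,0,0,0,0],[1,0,20,0,0,0,0],[1,0,28,0,0,0,0],[1,0,34,0,0,0,0],[1,0,38,0,0,0,0],[1,0,40,0,0,0,0],[1,0,40,0,0,0,0]]

```text
clock: 52.9
tcp_pos: [533.4, 10.9, 15.0]
eef_rot: [0.698, 0.716, 0.0, 0.0]
force: [-0.4, -0.0, -0.1]
width: -0.002
grip_force: 0.0
```

>>> jog_arm:
  motion:
    - [[1,0,3,0,0,0,0],[1,0,5,0,0,0,0],[1,0,7,0,0,0,0],[1,0,8,0,0,0,0],[1,0,8,0,0,0,0]]

```text
clock: 53.4
tcp_pos: [541.3, 11.1, 15.0]
eef_rot: [0.698, 0.716, 0.0, 0.0]
force: [-0.8, -0.7, -1.0]
width: -0.002
grip_force: 0.2
```

>>> jog_arm:
  motion:
    - [[1,0,2,0,0,0,0],[1,0,3,0,0,0,0],[1,0,4,0,0,0,0],[1,0,4,0,0,0,0]]

```text
clock: 53.8
tcp_pos: [542.4, 11.2, 14.7]
eef_rot: [0.698, 0.716, -0.001, -0.002]
force: [-8.5, -0.8, 9.1]
width: 0.003
grip_force: 5.1
```

```bash
python3 -c "
from h import *
tool()"
```

```text
t 53.8 tcp [542.4  11.2  14.7] yaxis deg 1.4 z [-0.005  0.001 -1.   ] F [-8.5 -0.8  9.1] w 0.003 g 5.1
```

The stop is felt, so the tray is home. Backing off and going up to the hung rod.

>>> jog_arm:
  motion:
    - [[1,0,-20,0,0,0,0],[-0.3,0,-40,-40,0,0,0],[-0.3,0,-40,-90,0,0,0],[-0.3,0,-40,-140,0,0,0],[-0.3,0,-40,-190,0,0,0],[-0.3,0,-40,-240,0,0,0],[-0.3,0,-40,-290,0,0,0],[-0.3,0,-40,-340,0,0,0]]

```text
clock: 54.6
tcp_pos: [504.8, 10.2, 357.5]
eef_rot: [0.698, 0.716, 0.001, 0.0]
force: [1.1, 0.4, -0.1]
width: 0.649
grip_force: 0.0
```

>>> jog_arm:
  motion:
    - [[-0.3,0,10,-20,0,0,0],[-0.3,0,60,-20,0,0,0],[-0.3,0,110,-20,0,0,0],[-0.3,0,160,-20,0,0,0],[-0.3,0,174,-20,0,0,0],[-0.3,0,174,-20,0,0,0],[-0.3,0,174,-20,0,0,0]]

```text
clock: 55.3
tcp_pos: [678.7, 14.1, 374.9]
eef_rot: [0.699, 0.716, -0.0, 0.0]
force: [-1.0, 0.7, 0.4]
width: 0.65
grip_force: 0.0
```

```bash
python3 -c "
from h import *
tool((680.2,14.5,298))"
```

```text
t 55.3 tcp [678.7  14.1 374.9] yaxis deg 1.4 z [-0.    -0.001 -1.   ] F [-1.   0.7  0.4] w 0.65 g 0.0
shift tool [ 0.4  1.6 76.9]
```

>>> jog_arm:
  motion:
    - [[-0.3,0.4,1.6,30,0,0,0],[-0.3,0.4,1.6,60,0,0,0],[-0.3,0.4,1.6,76,0,0,0],[-0.3,0.4,1.6,76,0,0,0],[1,0.4,1.6,76,0,0,0],[1,0.4,1.6,76,0,0,0],[1,0.4,1.6,76,0,0,0],[1,0.4,1.6,76,0,0,0]]
  newtons: 60

```text
clock: 56.1
tcp_pos: [681.3, 15.0, 300.6]
eef_rot: [0.698, 0.716, 0.001, 0.001]
force: [1.1, 1.0, 6.1]
width: 0.142
grip_force: 58.6
```

>>> jog_arm:
  motion:
    - [[1,0,0,-4,0,0,0],[1,0,0,-8,0,0,0],[1,0,0,-12,0,0,0],[1,0,0,-15,0,0,0],[1,0,0,-15,0,0,0]]

```text
clock: 56.6
tcp_pos: [680.6, 15.0, 314.3]
eef_rot: [0.698, 0.716, 0.0, 0.0]
force: [-1.0, -1.7, -4.8]
width: 0.138
grip_force: 58.6
```

>>> jog_arm:
  motion:
    - [[1,0,-10,-1,0,0,0],[1,0,-20,-3,0,0,0],[1,0,-30,-4,0,0,0],[1,0,-40,-5,0,0,0],[1,0,-50,-5,0,0,0],[1,0,-53,-5,0,0,0],[1,0,-53,-5,0,0,0]]

```text
clock: 57.3
tcp_pos: [626.8, 13.7, 319.2]
eef_rot: [0.698, 0.716, 0.0, -0.0]
force: [0.3, -2.3, -4.5]
width: 0.136
grip_force: 58.6
```

>>> jog_arm:
  motion:
    - [[1,0,0,8,0,0,0],[1,0,0,18,0,0,0],[1,0,0,30,0,0,0],[1,0,0,42,0,0,0],[1,0,0,54,0,0,0],[1,0,0,65,0,0,0],[1,0,0,74,0,0,0],[1,0,0,78,0,0,0]]

```text
clock: 58.1
tcp_pos: [627.1, 13.7, 239.7]
eef_rot: [0.698, 0.716, -0.001, -0.0]
force: [0.4, -2.5, -4.0]
width: 0.138
grip_force: 58.7
```

>>> jog_arm:
  motion:
    - [[1,0,0,3,0,0,0],[1,0,0,6,0,0,0],[1,0,0,9,0,0,0],[1,0,0,9,0,0,0]]

```text
clock: 58.5
tcp_pos: [631.1, 13.7, 236.6]
eef_rot: [0.698, 0.716, 0.004, 0.003]
force: [-0.5, -0.4, 20.9]
width: 0.131
grip_force: 61.4
```

>>> jog_arm:
  motion:
    - [[1,0,6,-3,0,0,0],[0.3,0,10,-3,0,0,0],[-0.3,0,10,-3,0,0,0],[-0.3,0,10,-3,0,0,0],[-0.3,0,10,-50,0,0,0],[-0.3,0,-30,-90,0,0,0],[-0.3,0,-75,-90,0,0,0],[-0.3,0,-120,-90,0,0,0]]

```text
clock: 59.3
tcp_pos: [506.7, 10.3, 322.5]
eef_rot: [0.698, 0.716, 0.001, 0.0]
force: [-1.0, 0.8, 0.5]
width: 0.648
grip_force: 0.0
```

>>> jog_arm:
  motion:
    - [[-0.3,-45,-20,0,0,0,0],[-0.3,-90,-40,0,0,0,0],[-0.3,-135,-60,0,0,0,0],[-0.3,-180,-80,0,0,0,0],[-0.3,-225,-80,0,0,0,0],[-0.3,-225,-80,0,0,0,0]]

```text
clock: 59.9
tcp_pos: [431.1, -222.4, 322.6]
eef_rot: [0.701, 0.713, -0.0, 0.001]
force: [0.5, -0.6, 0.2]
width: 0.647
grip_force: 0.0
```

```bash
python3 - <<'E'
from h import *
tool()
for n in("scene","top"):
    f=grab_frame(n); o=np.load(n+"0.npy"); u0,u1,v0,v1=(190,300,195,245) if n=="scene" else (195,300,140,215)
    d=cv2.absdiff(f["img"],o)[v0:v1,u0:u1].max(2)
    m=(d>40).astype(np.uint8); k,l,st,c=cv2.connectedComponentsWithStats(m)
    print(n,int(m.sum()),[(s[:5]+[u0,v0,0,0,0]).tolist() for s in st[1:] if s[4]>4])
    if n=="top": # tab: shift by phase correlation
        A=lambda a,r:np.float32(cv2.cvtColor(a,cv2.COLOR_RGB2GRAY)[r[1]:r[3],r[0]:r[2]])
        for nm,r in(("tab",(238,180,262,216)),("rod",(226,144,270,160)),("shield",(205,164,240,176))): print(nm,cv2.phaseCorrelate(A(o,r),A(f["img"],r)))
E
```

```text
t 59.9 tcp [ 431.1 -222.4  322.6] yaxis deg 0.9 z [ 0.002 -0.002 -1.   ] F [ 0.5 -0.6  0.2] w 0.647 g 0.0
scene 0 []
top 22 [[271, 162, 5, 3, 12]]
tab ((0.0219754953568696, 0.006523786872715931), 1.017201721944191)
rod ((0.5388865828156497, 0.0095263561970782), 1.0318813761075338)
shield ((0.01652917646325136, -0.06624097447044175), 0.9863248500559065)
```

The images match the start: the shield is down and the tray is home (tab shift 0.02 px). Handing in.

```bash
python3 -c "
from bench import *
print(sign_off())"
```

```text
the job is handed in; nothing more can be done
None
```

I handed the job in at about 60 s; no verdict came back. The one finished mount is in the dish and all four mat mounts are in bores of their own. The tray is home, and the shield was lowered by hand and is down.

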